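# Rack the turned pedestals and lock the keeper

### The job

Open the rack's keeper: lift its lever out of the locked notch, swing it right over to the back notch and let it drop in. Then put every wooden pedestal from the two trays into the rack as a pyramid, lying lengthwise and centred front to back on the dowels: first fill the three places of the bed, then saddle the rest into the gaps of the layer below. When all are in, bring the lever back and let it drop into the front, locked notch, leaving the stack at rest and the white pot and the paint jars undisturbed.

Things in the scene. Friction and masses are not known exactly. Their poses are not given: they have to be found in the camera images.
- p1_c (a point): turned wooden pedestal like a big empty reel: two drums 64 mm in diameter, 32 mm long, joined by a round waist 28 mm in diameter (46 mm of it free); 120 mm long, 0.12 to 0.24 kg. This point: middle of the waist, on the axis; its x runs along the axis, y and z turn as it rolls. It starts lying in a tray (centre 36 mm above the bench) more or less across the bench, or is absent. Rolls freely.
- p2_c (a point): another such pedestal, as p1_c; same point and axes. It starts lying in a tray (centre 36 mm above the bench) more or less across the bench, or is absent. Rolls freely.
- p3_c (a point): another such pedestal, as p1_c; same point and axes. It starts lying in a tray (centre 36 mm above the bench) more or less across the bench, or is absent. Rolls freely.
- p4_c (a point): another such pedestal, as p1_c; same point and axes. It starts lying in a tray (centre 36 mm above the bench) more or less across the bench, or is absent. Rolls freely.
- p5_c (a point): another such pedestal, as p1_c; same point and axes. It starts lying in a tray (centre 36 mm above the bench) more or less across the bench, or is absent. Rolls freely.
- b1_c (a point): another such pedestal, as p1_c; same point and axes. It starts already lying in one of the bed places of the rack, or is absent (just one of b1, b2, b3 is there).
- b2_c (a point): another such pedestal, as p1_c; same point and axes. It starts already lying in one of the bed places of the rack, or is absent (just one of b1, b2, b3 is there).
- b3_c (a point): another such pedestal, as p1_c; same point and axes. It starts already lying in one of the bed places of the rack, or is absent (just one of b1, b2, b3 is there).
- bed_left (a point): where the centre of a pedestal comes to lie when it is seated in the left bed place; the pedestal's axis lies along this point's x. Rack frame: x away from the front of the rack (roughly away from the robot), y to its left, z up. Each bed place is a pair of 200 mm dowels that cradle the drums, centre 56 mm above the bench; places are 70 mm apart; 140 mm tall stakes 12 mm thick stand at both sides of the bed, 150 mm left and right of its middle.
- bed_mid (a point): where the centre of a pedestal comes to lie when it is seated in the middle bed place; the pedestal's axis lies along this point's x. Rack frame: x away from the front of the rack (roughly away from the robot), y to its left, z up. Each bed place is a pair of 200 mm dowels that cradle the drums, centre 56 mm above the bench; places are 70 mm apart; 140 mm tall stakes 12 mm thick stand at both sides of the bed, 150 mm left and right of its middle.
- bed_right (a point): where the centre of a pedestal comes to lie when it is seated in the right bed place; the pedestal's axis lies along this point's x. Rack frame: x away from the front of the rack (roughly away from the robot), y to its left, z up. Each bed place is a pair of 200 mm dowels that cradle the drums, centre 56 mm above the bench; places are 70 mm apart; 140 mm tall stakes 12 mm thick stand at both sides of the bed, 150 mm left and right of its middle.
- gap_left (a point): where the centre of a pedestal comes to lie when it is seated in the gap between left and middle pedestals of the bed row, second layer; the pedestal's axis lies along this point's x. Rack frame: x away from the front of the rack (roughly away from the robot), y to its left, z up. 54 mm above the bed places.
- gap_right (a point): where the centre of a pedestal comes to lie when it is seated in the gap between middle and right pedestals of the bed row, second layer; the pedestal's axis lies along this point's x. Rack frame: x away from the front of the rack (roughly away from the robot), y to its left, z up. 54 mm above the bed places.
- crown (a point): where the centre of a pedestal comes to lie when it is seated in the top place: the gap between the two pedestals of the second layer; the pedestal's axis lies along this point's x. Rack frame: x away from the front of the rack (roughly away from the robot), y to its left, z up. 107 mm above the bed places.
- tray_left: fixed shallow open wooden tray left of the rack, 340 by 180 mm inside (x by y), floor 4 mm thick, walls 8 mm thick and 24 mm high; origin under its centre
- tray_right: fixed shallow open wooden tray right of the rack, 230 by 180 mm inside (x by y), floor 4 mm thick, walls 8 mm thick and 24 mm high; origin under its centre
- lever_pivot (a point): centre of the hinge of the lift-gate lever, at the right side of the rack, 45 mm above the bench; fixed to the rack; the hinge line is its y. Rack frame: x away from the front of the rack (roughly away from the robot), y to its left, z up.
- lever_knob (a point): centre of the black knob on top of the lever, a thick round disc 40 mm in diameter with two flat faces 28 mm apart that look to the left and right of the rack (along the hinge line, this point's y), free on all sides; 160 mm from lever_pivot when down in a notch, farther by the lift. Its z points up along the lever.
- lever (a joint): swing of the lever about its pivot, rad: 0 = leaning 0.45 rad towards the front of the rack (locked notch, keeper closed), 0.45 = upright (middle notch, keeper half open), 0.9 = leaning 0.45 rad to the back of the rack (open notch, keeper up). The knob's direction from the pivot is (sin(lever-0.45), 0, cos(lever-0.45)) in the rack frame. It swings lightly.
- lever_lift (a joint): how far knob and stem are pulled out along the lever, m: 0 = gate pin down in a notch, up to 0.032. A spring of 3 to 8 N pulls it down. Between notches the gate's teeth stop the pin unless it is lifted at least 0.019.
- keeper_bar (a point): middle of the keeper bar, a 10 mm steel bar across the rack hinged on two posts at its back (hinge 112 mm behind the bed middle, 222 mm up, arms 112 mm). The lever drives it by two to one: closed it lies level 222 mm above the bench over the middle of the rack, 21 mm above a full stack, and bars access to the places; open it stands up at the back, leaning away.
- brush_pot: bystander, to be left alone: white pot 80 mm wide, 100 mm tall; origin under its centre
- paint_jar1: bystander, to be left alone: yellow paint jar 68 mm wide, 85 mm tall; origin under its centre
- paint_jar2: bystander, to be left alone: red paint jar 68 mm wide, 85 mm tall; origin under its centre
Not all that is in view belongs to the job. Leave any black look-alike of the part that bears p4_c alone.

How it is judged:
By the outcome, as a careful person would: the job done as asked, in the order asked, and still so for the second after the job is handed in, with the robot touching nothing.
Of p1, p2, p3, p4, p5 only 4 to 5 are there at a start; the rules pass over those that are not, and their reading is None.
Of b1, b2, b3 only 1 to 1 are there at a start; the rules pass over those that are not, and their reading is None.
At some moment in a run one of p1, p2, p3, p4, p5 may be knocked a few centimetres aside while the robot is not near it.
It also fails if it takes over 200 s, if anything falls off the work surface, if the arm or the gripper's body presses on something with over 40 N, if the wrist force passes 120 N, or if a joint passes its speed limit or range.

### The arm

A 7-joint arm with a two-finger parallel gripper is mounted at the origin on the work surface. World frame = base frame: x ahead of the robot, y to its left, z up, the work surface at z = 0. Lengths are in mm, angles in rad, forces in N, time in s.
With the tool pointing down it reaches from about 425 to 875 mm from the base axis. Payload 9.9 kg.
Tool frame: the origin (TCP) lies at the very end of the fingers, on their centre line; the grasp point (between the pads) lies 19 mm behind it; z points along the fingers, y is the line along which they close (so a half turn about z gives the same grasp; the last joint's range is limited). The gripper opens to 85 mm and grips with 20 to 120 N. Pads are 22 mm wide; open, the fingers measure 114 mm over their backs; the gripper's body (76 mm by 85 mm) begins 54 mm behind the grasp point. The pads swing forward as they close: fully open they stand 13 mm farther back than shut.
Start: joints at [1.102, 0.576, 0.025, 1.437, -0.015, 1.129, -0.057], TCP at [253.382, -625.641, 231.289] pointing down, gripper open.
Joint ranges: [-2.76, 2.76], [-0.34, 2.15], [-1.52, 1.57], [0.19, 2.46], [-1.09, 4.23], [0.17, 1.99], [-2.82, 2.82]. Speed limits (rad/s): [2.22, 2.22, 3.01, 3.01, 3.14, 3.14, 3.14].

### API

Orientations are given as a unit quaternion [x, y, z, w].
In Python, from plant import readout, eyes, job, spotter gives the robot as it stands. The module is installed in compiled form; this text tells all that it offers.
- The arm moves only by the tool carry_out, never from a script. Its argument "steps" is a list of rows, each an object of numbers: "grip": the gripper command: -1 is shut, 1 is fully open, values between are in proportion; "dx", "dy", "dz": the shift along the tool's x, y, z in units of 40 cm (1.0 is 40 cm); "yaw": the turn about the tool's z in units of 45 degrees (1.0 is 45 degrees). A call has 1 to 20 rows; each row is the pose to reach, as a shift and turn from the pose commanded when the call began, along the tool's axes at that moment; what a row does not reach only later rows make up. A row lasts 1/12 s, in which the tool goes at most 41.7 mm and 7.16 degrees, less where a joint would pass 70% of its speed; a pose out of reach is approached as far as the arm can. A call with a number of a shift or a turn outside -1 to 1 is refused whole. A call with a gripper value outside its range is refused whole. The fingers move at their own pace and stop on an object; "squeeze" is the grip in N (left out, the last holds). Time passes only in rows, so rows that repeat a pose let the fingers close. It gives the time, the measured TCP pose, the force and the opening at its end, in the units of the state.
- readout.state(): the state, without advancing time (a new reading comes with each control period).
- eyes.grab_frame(name): name is "side" or "top" or "wrist"; returns a dict with "img" (384x512x3 uint8, red, green, blue), "depth" (384x512 float32, mm along the optical axis (not along the pixel's ray), 0 where there is no reading), "K" (3x3 intrinsics, pixels), "k1" (the pictures are not rectified: a ray, as slopes to the right and down, at radius r is drawn at 1 + k1 r^2 times it, then the intrinsics apply), "xyz" and "attitude" of the camera in the world; the wrist camera has in their place "T_tool_cam" (4x4, takes a point from camera to tool coordinates, whose origin is the TCP and whose axes are the flange's). Camera axes: x right, y down, z forward; pixel columns grow to the right and rows downward; lengths in mm; the calibration is good to about 2 mm. A picture is of the moment at which its call begins: read the wrist's pose just before it.
- job.sign_off(): hands the job in, once; it reports no verdict.
Trained networks look in the newest picture that a camera, given by its name, has taken for a name from the list of things; names that differ only in an ending like _2 or _b are one class to them, and where a whole thing is asked for, a point or a joint stands for the part that bears it (a point fixed in the world has none). Each returns a list of dicts, best first, with "p" (0 to 1); they miss things now and then, are a little off and sometimes report something else, mostly with a low value. They report only what shows in the picture. A call takes as long as a camera call. They do not tell look-alikes from the thing itself.
- spotter.find_in(name, camera): "rect" ([left, top, width, height] in pixels, round what is visible of it).
The state is a dict: "clock": time; "q": joint angles; "qd": joint speeds; "tau": joint torques, N m; "ee_pos": TCP position; "ee_rot": TCP orientation; "force": force on the tool from outside, world axes, zero at the start; "torque": the same for the moment, N m; "width": opening from 0.0 (shut) to 1.0 (fully open).
Only numpy, scipy, OpenCV 4.12 (cv2) and the standard library are available. Lean on these libraries where they do the work, as an engineer would, in place of code of your own. Each camera call takes 0.05 s, during which the arm holds its last target. There are 200 camera calls.

## Working session

There is one attempt and no reset: what is moved stays moved. The work goes in short steps, Python scripts to look and compute and a tool call to move; the robot and the scene stay as the last step left them, time stands still between calls to the robot, and variables do not carry over. Pictures are saved under pics/ and viewed, on a budget of 14 in all, crops included, one or two more only if the job needs it, and the job is handed in when it is done.

Besides the shell and the picture viewer there is one more tool, called after "Emit:" by a JSON object that holds its "fn" and its "kwargs", one argument or row to a line. carry_out: Moves the arm, as the interface text tells. Shifts and turns lie within -1 to 1; 1 stands for 40 cm of shift or 45 degrees of turn. Its arguments: {"type":"object","properties":{"steps":{"type":"array","items":{"type":"object","properties":{"grip":{"type":"number"},"dx":{"type":"number","minimum":-1,"maximum":1},"dy":{"type":"number","minimum":-1,"maximum":1},"dz":{"type":"number","minimum":-1,"maximum":1},"yaw":{"type":"number","minimum":-1,"maximum":1}}}},"squeeze":{"type":"number"}},"required":["steps"]}

```bash
mkdir -p pics; cat > h.py <<'E'
import numpy as np, cv2
from scipy.spatial.transform import Rotation as R
from plant import readout, eyes, job, spotter
def grab(n):
    s=readout.state(); f=eyes.grab_frame(n)
    if n=="wrist":
        T=np.eye(4);T[:3,:3]=R.from_quat(s["ee_rot"]).as_matrix();T[:3,3]=s["ee_pos"];T=T@np.array(f["T_tool_cam"])
    else:
        T=np.eye(4);T[:3,3]=f["xyz"];T[:3,:3]=R.from_quat(f["attitude"]).as_matrix()
    f["T"]=T
    return f
def dist(f): return np.array([f["k1"],0,0,0,0],float)
def pts(f,uv,d=None):
    uv=np.array(uv,float).reshape(-1,2);K=np.array(f["K"],float)
    # undistort by iteration
    n=cv2.undistortPoints(uv.reshape(-1,1,2),K,dist(f)).reshape(-1,2)
    if d is None: d=f["depth"][uv[:,1].astype(int),uv[:,0].astype(int)]
    P=np.c_[n,np.ones(len(n))]*np.array(d).reshape(-1,1)
    return P@f["T"][:3,:3].T+f["T"][:3,3]
def cloud(f):
    h,w=f["depth"].shape
    v,u=np.mgrid[:h,:w]
    return pts(f,np.c_[u.ravel(),v.ravel()],f["depth"].ravel()).reshape(h,w,3)
def proj(f,P):
    Ti=np.linalg.inv(f["T"]);P=np.array(P,float).reshape(-1,3)
    c=P@Ti[:3,:3].T+Ti[:3,3]
    return cv2.projectPoints(c,np.zeros(3),np.zeros(3),np.array(f["K"],float),dist(f))[0].reshape(-1,2)
def save(f,n,box=None,s=1):
    im=f["img"][:,:,::-1]
    if box: l,t,w,h=box; im=im[t:t+h,l:l+w]
    cv2.imwrite("pics/"+n,cv2.resize(im,None,fx=s,fy=s,interpolation=cv2.INTER_CUBIC))
E
python3 - <<'E'
from h import *
np.set_printoptions(precision=1,suppress=True)
print(readout.state())
fs=[grab("top"),grab("side")]
for n,f in zip(["top","side"],fs):
    print(n,f["T"],f["K"],f["k1"])
    for t in ["p1_c","b1_c","tray_left","tray_right","lever_knob","keeper_bar","brush_pot","paint_jar1","paint_jar2"]:
        print(n,t,[(np.round(r["rect"]).astype(int).tolist(),round(r["p"],2)) for r in spotter.find_in(t,n)])
im=np.vstack([f["img"] for f in fs])[:,:,::-1]
cv2.imwrite("pics/a.png",cv2.resize(im,(400*1,600)))
cv2.imwrite("pics/top.png",cv2.resize(fs[0]["img"][:,:,::-1],(800,600)))
cv2.imwrite("pics/side.png",cv2.resize(fs[1]["img"][:,:,::-1],(800,600)))
E
```

```text
{'clock': 0.0, 'q': array([ 1.1,  0.6,  0. ,  1.4, -0. ,  1.1, -0.1]), 'qd': array([-0.,  0., -0.,  0.,  0., -0., -0.]), 'tau': array([ -0. , -76.6,   2.2, -28.6,   0. ,   0. ,  -0. ]), 'ee_pos': array([ 253.2, -625.2,  230.5]), 'ee_rot': array([ 1. ,  0.2, -0. , -0. ]), 'force': array([ 0.8, -0.2,  0.2]), 'torque': array([ 0.,  0., -0.]), 'width': 1.0013118497287234}
top [[  -0.    -1.     0.1  346.9]
 [  -1.     0.     0.   -39.3]
 [  -0.    -0.1   -1.  1127.6]
 [   0.     0.     0.     1. ]] [[350.5   0.  252.4]
 [  0.  350.5 186.4]
 [  0.    0.    1. ]] 0.03489456496847584
top p1_c [([114, 200, 48, 31], 0.65)]
top b1_c []
top tray_left [([107, 127, 72, 111], 0.94)]
top tray_right [([340, 142, 63, 76], 0.6)]
top lever_knob [([316, 154, 24, 18], 0.74), ([199, 200, 26, 25], 0.16)]
top keeper_bar [([215, 83, 98, 57], 0.96)]
top brush_pot [([248, 199, 28, 25], 0.79), ([124, 167, 44, 27], 0.61)]
top paint_jar1 [([196, 198, 24, 26], 0.96), ([283, 196, 28, 20], 0.74)]
top paint_jar2 [([196, 198, 24, 26], 0.96), ([283, 196, 28, 20], 0.74)]
side [[ -0.8  -0.5   0.4  45.5]
 [ -0.7   0.6  -0.5 399.6]
 [ -0.   -0.7  -0.7 802.9]
 [  0.    0.    0.    1. ]] [[362.6   0.  260.6]
 [  0.  362.6 185.6]
 [  0.    0.    1. ]] -0.091215709720336
side p1_c [([129, 307, 61, 60], 0.78)]
side b1_c []
side tray_left [([64, 235, 158, 147], 0.95), ([146, 95, 148, 149], 0.4)]
side tray_right [([280, 112, 88, 68], 0.88)]
side lever_knob [([273, 118, 27, 25], 0.56)]
side keeper_bar [([145, 98, 104, 60], 0.88)]
side brush_pot [([262, 198, 26, 43], 0.79), ([143, 94, 158, 154], 0.42)]
side paint_jar1 [([289, 174, 23, 39], 0.89), ([215, 241, 30, 38], 0.72)]
side paint_jar2 [([289, 174, 23, 39], 0.89), ([215, 241, 30, 38], 0.72)]
```

View pics/top.png

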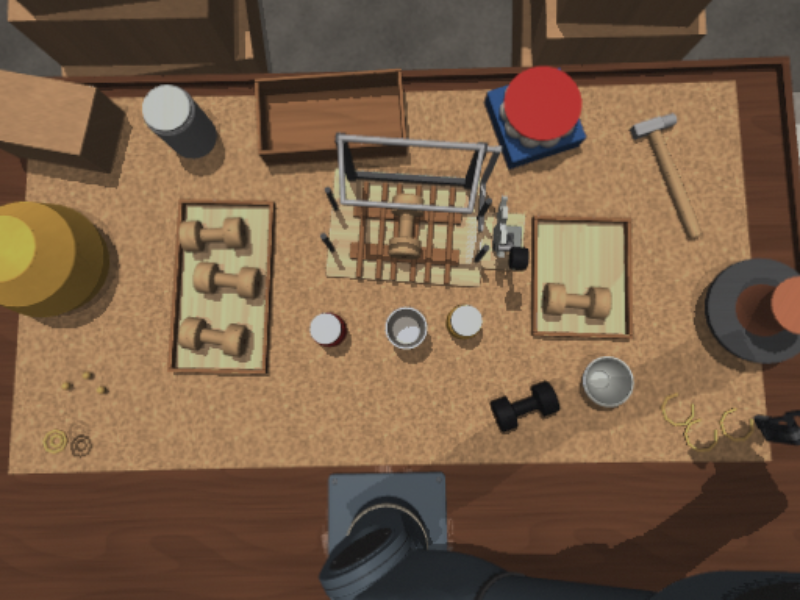

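View pics/side.png

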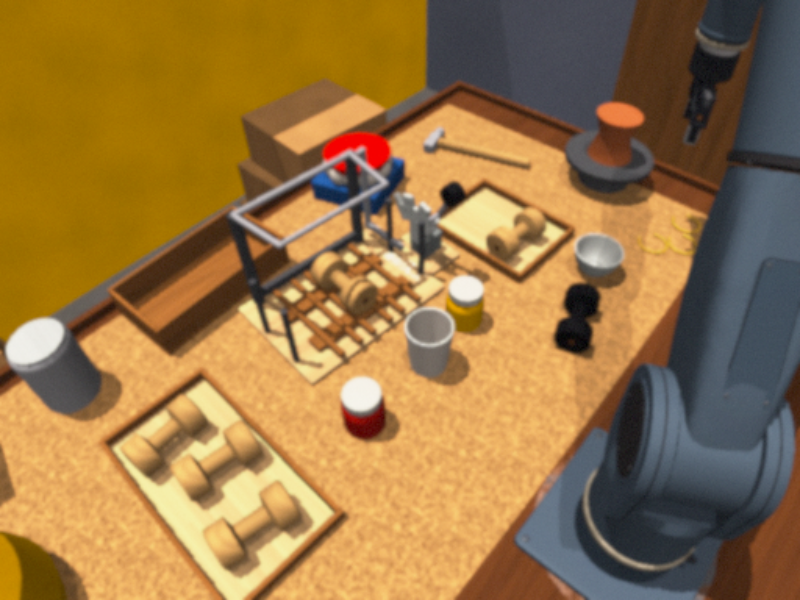

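Top view (800×600 scale): pedestals lie in the left tray at (212,234), (227,281) and (215,337), one in the right tray at (577,301), and one in the rack at (405,225). The knob is at (519,258). Possible mix-ups are the black dumbbell at (525,405), which stays alone, and the bed pedestal, which is already placed. That makes 4 loose pedestals: two for the bed and two for the gaps.

```bash
python3 - <<'E'
from h import *
np.set_printoptions(precision=3,suppress=True)
f=grab("top");C=cloud(f);g=f["img"].astype(int)
np.savez("top.npz",C=C,img=f["img"])
k=512/800
def ped(c,zr,r=26):
    u,v=int(c[0]*k),int(c[1]*k)
    P=C[v-r:v+r,u-r:u+r].reshape(-1,3)
    P=P[(P[:,2]>zr[0])&(P[:,2]<zr[1])]
    (cx,cy),sz,a=cv2.minAreaRect(P[:,:2].astype(np.float32))
    b=cv2.boxPoints(((cx,cy),sz,a));e=[b[1]-b[0],b[2]-b[1]];e=max(e,key=np.linalg.norm)
    return (cx,cy),sz,np.degrees(np.arctan2(e[1],e[0])),P[:,2].max(),len(P)
for n,c in dict(A=(212,234),B=(227,281),C=(215,337),D=(577,301)).items(): print(n,ped(c,(32,80),18 if n!='D' else 26))
print("bed",ped((405,225),(65,110)))
u,v=int(519*k),int(258*k)
P=C[v-9:v+9,u-9:u+9].reshape(-1,3);dark=g[v-9:v+9,u-9:u+9].reshape(-1,3).sum(1)<120
Q=P[dark&(P[:,2]>150)];print("knob",Q.mean(0),Q.min(0),Q.max(0),len(Q))
# keeper
P=C[80:140,210:320].reshape(-1,3);Q=P[(P[:,2]>205)&(P[:,2]<245)]
print("keeper",cv2.minAreaRect(Q[:,:2].astype(np.float32)),cv2.boxPoints(cv2.minAreaRect(Q[:,:2].astype(np.float32))),Q[:,2].mean())
for n,t,z in [("tl","tray_left",24),("tr","tray_right",24),("pot","brush_pot",100),("jar","paint_jar1",85)]:
    for r in spotter.find_in(t,"top")[:2]:
        l,t0,w,h=r["rect"]; d=f["T"][2,3]-z
        print(n,pts(f,[[l,t0],[l+w,t0+h]],[d,d])[:,:2].ravel())
s=readout.state();print(R.from_quat(s["ee_rot"]).as_matrix())
w=eyes.grab_frame("wrist");print(w["T_tool_cam"],w["K"])
E
```

```text
A ((596.8662719726562, 340.47003173828125), (62.753360748291016, 116.05997467041016), np.float32(-86.5571), np.float64(71.19576985717049), 547)
B ((504.0616149902344, 309.6820068359375), (119.82269287109375, 63.328857421875), np.float32(82.026436), np.float64(70.47523393254392), 548)
C ((390.9325256347656, 334.4435729980469), (118.51167297363281, 63.52385711669922), np.float32(80.04185), np.float64(72.62250649233056), 572)
D ((448.3243713378906, -382.8050842285156), (123.22268676757812, 63.467708587646484), np.float32(83.90503), np.float64(71.81105569531928), 694)
bed ((601.09765625, -49.81300354003906), (60.73615264892578, 120.80686950683594), np.float32(-5.0089426), np.float64(91.93090123268485), 470)
knob [ 507.523 -238.568  201.795] [ 489.836 -254.477  179.809] [ 527.457 -226.042  210.827] 163
keeper ((652.9661254882812, -66.6085205078125), (283.005859375, 125.3060531616211), 84.58981323242188) [[ 577.251 -201.574]
 [ 701.998 -213.388]
 [ 728.682   68.357]
 [ 603.934   80.171]] 224.3941981921588
tl [667.893 420.055 324.448 212.268]
tl [ 481.178 -314.799  409.314 -456.151]
tr [ 614.485 -294.639  363.505 -498.702]
pot [439.82  -16.647 351.999 -86.875]
jar [428.144 132.284 361.664  70.699]
jar [ 429.292 -126.399  373.027 -197.911]
[[ 0.927  0.375 -0.   ]
 [ 0.375 -0.927 -0.   ]
 [-0.     0.    -1.   ]]
[[  -0.      -0.954   -0.301   76.329]
 [   1.      -0.       0.001    0.465]
 [  -0.001   -0.301    0.954 -143.217]
 [   0.       0.       0.       1.   ]] [[275.923   0.    256.501]
 [  0.    275.923 189.926]
 [  0.      0.      1.   ]]
```

Emit:
{"fn": "carry_out", "kwargs": {
  "steps": [
    {"dz":-0.2,"grip":1},
    {"dx":0.935,"dy":-0.665,"dz":-0.5,"yaw":-1},
    {"dx":0.935,"dy":-0.665,"dz":-0.5,"yaw":-1},
    {"dx":0.935,"dy":-0.665,"dz":-0.5,"yaw":-1},
    {"dx":0.935,"dy":-0.665,"dz":-0.5,"yaw":-1},
    {"dx":0.935,"dy":-0.665,"dz":-0.5,"yaw":-1},
    {"dx":0.935,"dy":-0.665,"dz":-0.5,"yaw":-1},
    {"dx":0.935,"dy":-0.665,"dz":-0.5,"yaw":-1},
    {"dx":0.935,"dy":-0.665,"dz":-0.5,"yaw":-1},
    {"dx":0.935,"dy":-0.665,"dz":-0.5,"yaw":-1},
    {"dx":0.935,"dy":-0.665,"dz":-0.5,"yaw":-1},
    {"dx":0.935,"dy":-0.665,"dz":-0.5,"yaw":-1},
    {"dx":0.935,"dy":-0.665,"dz":-0.5,"yaw":-1},
    {"dx":0.935,"dy":-0.665,"dz":-0.5,"yaw":-1},
    {"dx":0.935,"dy":-0.665,"dz":-0.5,"yaw":-1}
  ]
}}

```text
$.steps[0]: bad value
```

Emit:
{"fn": "carry_out", "kwargs": {
  "steps": [
    {"yaw":-1},
    {"yaw":-1},
    {"yaw":-1},
    {"yaw":-1},
    {"yaw":-1},
    {"yaw":-1},
    {"yaw":-1},
    {"yaw":-1}
  ]
}}

```text
$.steps[0]: bad value
```

Emit:
{"fn": "carry_out", "kwargs": {
  "steps": [
    {"yaw":-1},
    {"yaw":-1},
    {"yaw":-1},
    {"yaw":-1},
    {"yaw":-1},
    {"yaw":-1},
    {"yaw":-1},
    {"yaw":-1}
  ]
}}

```text
$.steps[0]: bad value
```

Emit:
{"fn": "carry_out", "kwargs": {
  "steps": [
    {"dx":0,"dy":0,"dz":-0.2,"yaw":0,"grip":1},
    {"dx":0.935,"dy":-0.665,"dz":-0.5,"yaw":-1,"grip":1},
    {"dx":0.935,"dy":-0.665,"dz":-0.5,"yaw":-1,"grip":1},
    {"dx":0.935,"dy":-0.665,"dz":-0.5,"yaw":-1,"grip":1},
    {"dx":0.935,"dy":-0.665,"dz":-0.5,"yaw":-1,"grip":1},
    {"dx":0.935,"dy":-0.665,"dz":-0.5,"yaw":-1,"grip":1},
    {"dx":0.935,"dy":-0.665,"dz":-0.5,"yaw":-1,"grip":1},
    {"dx":0.935,"dy":-0.665,"dz":-0.5,"yaw":-1,"grip":1},
    {"dx":0.935,"dy":-0.665,"dz":-0.5,"yaw":-1,"grip":1},
    {"dx":0.935,"dy":-0.665,"dz":-0.5,"yaw":-1,"grip":1},
    {"dx":0.935,"dy":-0.665,"dz":-0.5,"yaw":-1,"grip":1},
    {"dx":0.935,"dy":-0.665,"dz":-0.5,"yaw":-1,"grip":1},
    {"dx":0.935,"dy":-0.665,"dz":-0.5,"yaw":-1,"grip":1},
    {"dx":0.935,"dy":-0.665,"dz":-0.5,"yaw":-1,"grip":1}
  ]
}}

```text
clock: 2.47
ee_pos: [503.9, -232.3, 433.4]
ee_rot: [0.831, 0.556, 0.002, 0.001]
force: [0.3, 0.4, -0.2]
width: 0.998
```

Emit:
{"fn": "carry_out", "kwargs": {
  "steps": [
    {"dx":0,"dy":0,"dz":0,"yaw":-1,"grip":1},
    {"dx":0,"dy":0,"dz":0,"yaw":-1,"grip":1},
    {"dx":0,"dy":0,"dz":0,"yaw":-1,"grip":1},
    {"dx":0,"dy":0,"dz":0,"yaw":-1,"grip":1},
    {"dx":0,"dy":0,"dz":0,"yaw":-1,"grip":1},
    {"dx":0,"dy":0,"dz":0,"yaw":-1,"grip":1},
    {"dx":0,"dy":0,"dz":0,"yaw":-1,"grip":1}
  ]
}}

```text
clock: 3.05
ee_pos: [499.9, -239.1, 431.2]
ee_rot: [0.556, 0.831, -0.0, 0.0]
force: [1.0, -0.2, -0.1]
width: 0.999
```

Emit:
{"fn": "carry_out", "kwargs": {
  "steps": [
    {"dx":0,"dy":0,"dz":0,"yaw":-1,"grip":1},
    {"dx":0,"dy":0,"dz":0,"yaw":-1,"grip":1},
    {"dx":0,"dy":0,"dz":0,"yaw":-1,"grip":1},
    {"dx":0,"dy":0,"dz":0,"yaw":-1,"grip":1},
    {"dx":0,"dy":0,"dz":0,"yaw":-1,"grip":1},
    {"dx":0,"dy":0,"dz":0,"yaw":-1,"grip":1},
    {"dx":0,"dy":0,"dz":0,"yaw":-1,"grip":1}
  ]
}}

```text
clock: 3.63
ee_pos: [499.9, -239.2, 431.2]
ee_rot: [0.195, 0.981, -0.0, -0.0]
force: [-0.2, 0.5, 0.1]
width: 1.0
```

```bash
cat >> h.py <<'E'
def plan(*wps):
    """wps: (x,y,z_tcp,yawdeg of tool x in world); prints rows relative to current pose"""
    s=readout.state();M=R.from_quat(s["ee_rot"]).as_matrix();y0=np.degrees(np.arctan2(M[1,0],M[0,0]))
    for x,y,z,w in wps:
        d=M.T@(np.array([x,y,z])-s["ee_pos"]);dy=(w-y0+180)%360-180
        print("row",np.round(d/400,4),"yaw",round(-dy/45,4),"dist",np.linalg.norm(d).round(1),"rows",int(np.ceil(max(np.linalg.norm(d)/41.7,abs(dy)/7.16)))+1)
E
python3 - <<'E'
from h import *
np.set_printoptions(precision=2,suppress=True)
f=grab("wrist");C=cloud(f);np.savez("w1.npz",C=C,img=f["img"])
im=f["img"].copy()
for r in spotter.find_in("lever_knob","wrist")[:2]: print(r)
g=f["img"].sum(2)
save(f,"w1.png",s=1.5)
r=spotter.find_in("lever_knob","wrist")
if r:
    l,t,w,h=np.round(r[0]["rect"]).astype(int)
    P=C[t:t+h,l:l+w].reshape(-1,3);m=(g[t:t+h,l:l+w].ravel()<150)&(P[:,2]>165)
    Q=P[m];print(Q.min(0),Q.max(0),Q.mean(0),len(Q))
    yr=np.array([.0943,.9955]);xr=np.array([.9955,-.0943])
    print("along y",np.percentile(Q[:,:2]@yr,[2,50,98]),"x",np.percentile(Q[:,:2]@xr,[2,50,98]))
P=C.reshape(-1,3)
m=(P[:,2]>70)&(P[:,2]<100)&(np.hypot(P[:,0]-600,P[:,1]+50)<75)
if m.sum(): print("bed",cv2.minAreaRect(P[m][:,:2].astype(np.float32)),m.sum(),P[m][:,2].max())
E
```

```text
{'rect': [245.0, 150.3, 36.0, 32.0], 'p': 0.76}
[ 428.51 -256.62  186.75] [ 526.59 -210.29  574.41] [ 504.28 -240.89  206.94] 551
along y [-205.55 -192.32 -179.1 ] x [508.99 524.72 545.05]
bed ((595.5982666015625, -50.19080352783203), (58.192100524902344, 112.3868179321289), 84.23345184326172) 1120 91.88291082090512
```

View pics/w1.png

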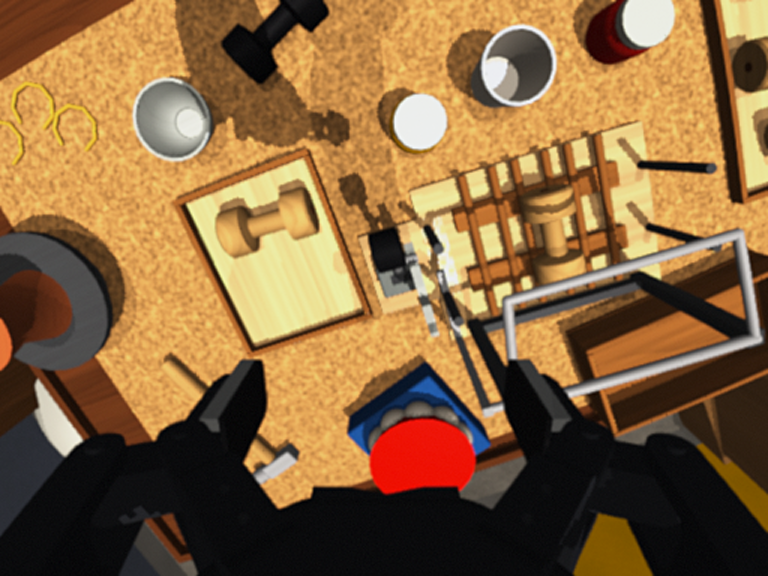

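The wrist view shows the knob at (388,250), the bed pedestal at (552,235), the keeper bar running (505,300)–(745,235), and the dowels and stakes clearly.

```bash
python3 - <<'E'
from h import *
np.set_printoptions(precision=1,suppress=True)
for n in ["w1.npz","top.npz"]:
    d=np.load(n);C=d["C"];P=C.reshape(-1,3)
    yr=np.array([.0943,.9955]);xr=np.array([.9955,-.0943])
    X=P[:,:2]@xr-600;Y=P[:,:2]@yr-6
    print(n)
    m=(P[:,2]>110)&(P[:,2]<150)&(abs(X)<110)&(abs(Y)<175)
    lab=np.zeros(len(P))
    Q=np.c_[X,Y,P[:,2]][m]
    # cluster via grid
    img=np.zeros((240,360),np.uint8)
    img[(Q[:,0]+120).astype(int),(Q[:,1]+180).astype(int)]=255
    img=cv2.dilate(img,np.ones((9,9)))
    k,L=cv2.connectedComponents(img)
    l=L[(Q[:,0]+120).astype(int),(Q[:,1]+180).astype(int)]
    for i in range(1,k):
        if (l==i).sum()>5: print((l==i).sum(),Q[l==i].min(0),Q[l==i].max(0))
    # dowels: z 25..45
    m=(P[:,2]>28)&(P[:,2]<48)&(abs(X+75)<12)&(abs(Y)<140)
    h,e=np.histogram(Y[m],bins=np.arange(-140,141,5));print("dowelY",[(int(a),int(c)) for a,c in zip(e,h) if c>0])
    m=(P[:,2]>216)&(P[:,2]<240)&(abs(X-60)<100)&(abs(Y)<170)
    print("keeper",np.percentile(X[m],[1,99]),np.percentile(Y[m],[1,99]))
    m=(P[:,2]>216)&(P[:,2]<240)&(abs(X)<30)&(abs(Y)<120)
    if m.sum()>20: print("bar fit slope",np.polyfit(Y[m],X[m],1))
E
```

```text
w1.npz
23 [ -59.  -174.9  121.7] [ -16.1 -173.1  147.9]
73 [ -52.  -154.8  110. ] [ -40.7 -143.5  141.7]
144 [-51.8 143.1 111.1] [-39.7 156.8 142.9]
16 [  -6.1 -174.9  127.1] [  28.7 -174.   146.8]
82 [  35.4 -154.8  110.5] [  47.6 -143.1  142. ]
40 [ 36.8 144.5 110.2] [ 47.3 157.1 141.8]
7 [  41.5 -175.   124.8] [  53.7 -174.   134.5]
121 [ 100.5 -129.5  110.6] [ 109.7 -112.   149.9]
169 [100.2 112.2 110.4] [109.9 132.1 149.9]
68 [ 104.3 -153.6  110.2] [ 109.9 -143.6  149.8]
dowelY [(-95, 27), (-90, 27), (-85, 8), (-60, 2), (-55, 31), (-50, 28), (-30, 3), (-25, 27), (-20, 28), (-15, 2), (15, 30), (20, 26), (45, 30), (50, 29), (55, 5), (85, 29), (90, 24)]
keeper [ -6.8 115.2] [-148.4  125.4]
bar fit slope [0.  0.7]
top.npz
71 [ -57.7 -175.   110.1] [  52.9 -173.1  147.3]
22 [ -50.8 -152.5  111.9] [ -41.  -143.2  140.9]
23 [-50.8 144.9 115.4] [-39.2 155.3 142.8]
26 [  36.9 -153.   110. ] [  47.  -142.7  141.5]
24 [ 36.9 145.2 114. ] [ 48.2 154.9 140.4]
17 [  99.9 -120.2  111. ] [ 109.4 -111.5  145. ]
20 [101.  113.6 113. ] [108.  124.7 149.5]
19 [ 104.7 -153.4  110.8] [ 109.2 -143.4  148.7]
dowelY [(-95, 5), (-90, 8), (-85, 2), (-55, 8), (-50, 5), (-45, 1), (-25, 6), (-20, 7), (-15, 1), (15, 8), (20, 5), (25, 3), (45, 3), (50, 9), (85, 4), (90, 5), (95, 2)]
keeper [ -5.7 116.7] [-146.7  126.8]
bar fit slope [-0.   1.8]
```

```bash
cat >> h.py <<'E'
B0=np.array([596.9,-50.5]);XR=np.array([.9955,-.0943]);YR=np.array([.0943,.9955])
def rk(x,y): return B0+x*XR+y*YR
def rinv(p): d=np.array(p)[:2]-B0; return d@XR,d@YR
E
python3 -c "
from h import *
x,y=rk(-71,-198.5);print(x,y);plan((x,y,250,174.6),(x,y,168,174.6))"
```

```text
507.50094999999993 -241.41145
row [-0.0197  0.0022  0.4531] yaw -0.3927 dist 181.4 rows 6
row [-0.0197  0.0022  0.6581] yaw -0.3927 dist 263.3 rows 8
```

Emit:
{"fn": "carry_out", "kwargs": {
  "steps": [
    {"dx":-0.0197,"dy":0.0022,"dz":0,"yaw":-0.393,"grip":0.25},
    {"dx":-0.0197,"dy":0.0022,"dz":0.1,"yaw":-0.393,"grip":0.25},
    {"dx":-0.0197,"dy":0.0022,"dz":0.2,"yaw":-0.393,"grip":0.25},
    {"dx":-0.0197,"dy":0.0022,"dz":0.3,"yaw":-0.393,"grip":0.25},
    {"dx":-0.0197,"dy":0.0022,"dz":0.4,"yaw":-0.393,"grip":0.25},
    {"dx":-0.0197,"dy":0.0022,"dz":0.48,"yaw":-0.393,"grip":0.25},
    {"dx":-0.0197,"dy":0.0022,"dz":0.48,"yaw":-0.393,"grip":0.25},
    {"dx":-0.0197,"dy":0.0022,"dz":0.48,"yaw":-0.393,"grip":0.25}
  ]
}}

```text
clock: 4.45
ee_pos: [507.2, -241.0, 238.9]
ee_rot: [0.047, 0.999, 0.0, -0.001]
force: [0.5, -0.3, -0.0]
width: 0.628
```

```bash
python3 - <<'E'
from h import *
f=grab("wrist");s=readout.state();print(s["ee_pos"],s["width"],rinv(s["ee_pos"]))
C=cloud(f);g=f["img"].sum(2);P=C.reshape(-1,3)
X=(P[:,:2]-B0)@XR;Y=(P[:,:2]-B0)@YR
m=(P[:,2]>170)&(P[:,2]<215)&(abs(X+71)<40)&(abs(Y+198)<35)&(g.ravel()<200)&(f["depth"].ravel()>0)
print(np.percentile(X[m],[1,50,99]),np.percentile(Y[m],[1,50,99]),P[m][:,2].max(),m.sum())
save(f,"w2.png",s=1.2);plan((*rk(-71,-198.5),168,174.6))
E
```

```text
[ 508.48886958 -241.0724148   240.67174863] 0.6232911224901581 (np.float64(-70.04230161785554), np.float64(-198.05200852781252))
[-89.93633845 -77.09359104 -53.9442967 ] [-212.32577673 -199.24075328 -185.57139493] 210.947297249087 2009
row [ 0.0026 -0.0011  0.1817] yaw 0.0018 dist 72.7 rows 3
```

View pics/w2.png

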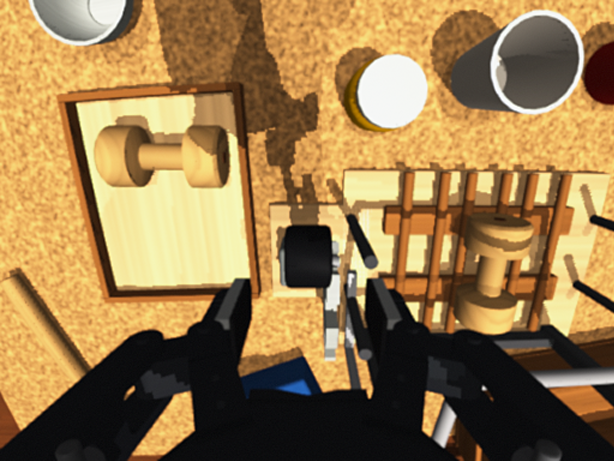

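The black knob at (307,256) sits centred between the fingers at (232,320) and (382,320), at y' = −199, so the choice is right. Going down and gripping.

Emit:
{"fn": "carry_out", "kwargs": {
  "steps": [
    {"dx":0.0026,"dy":-0.002,"dz":0.09,"yaw":0,"grip":0.25},
    {"dx":0.0026,"dy":-0.002,"dz":0.177,"yaw":0,"grip":0.25},
    {"dx":0.0026,"dy":-0.002,"dz":0.177,"yaw":0,"grip":0.25},
    {"dx":0.0026,"dy":-0.002,"dz":0.177,"yaw":0,"grip":-1},
    {"dx":0.0026,"dy":-0.002,"dz":0.177,"yaw":0,"grip":-1},
    {"dx":0.0026,"dy":-0.002,"dz":0.177,"yaw":0,"grip":-1},
    {"dx":0.0026,"dy":-0.002,"dz":0.177,"yaw":0,"grip":-1},
    {"dx":0.0026,"dy":-0.002,"dz":0.177,"yaw":0,"grip":-1},
    {"dx":0.0026,"dy":-0.002,"dz":0.177,"yaw":0,"grip":-1},
    {"dx":0.0026,"dy":-0.002,"dz":0.177,"yaw":0,"grip":-1}
  ],
  "squeeze": 60
}}

```text
clock: 5.33
ee_pos: [508.5, -241.5, 171.6]
ee_rot: [0.046, 0.999, -0.001, 0.002]
force: [-0.4, 2.2, 8.5]
width: 0.318
```

Emit:
{"fn": "carry_out", "kwargs": {
  "steps": [
    {"dx":0.007,"dy":0,"dz":-0.0146,"yaw":0,"grip":-1},
    {"dx":0.014,"dy":0,"dz":-0.029,"yaw":0,"grip":-1},
    {"dx":0.021,"dy":0,"dz":-0.044,"yaw":0,"grip":-1},
    {"dx":0.0283,"dy":0,"dz":-0.0585,"yaw":0,"grip":-1},
    {"dx":0.0283,"dy":0,"dz":-0.0585,"yaw":0,"grip":-1},
    {"dx":0.0283,"dy":0,"dz":-0.0585,"yaw":0,"grip":-1}
  ]
}}

```text
clock: 5.83
ee_pos: [497.6, -240.6, 194.0]
ee_rot: [0.046, 0.999, -0.0, 0.003]
force: [7.0, 0.7, -3.5]
width: 0.322
```

Emit:
{"fn": "carry_out", "kwargs": {
  "steps": [
    {"dx":-0.019,"dy":0,"dz":-0.009,"yaw":0,"grip":-1},
    {"dx":-0.0385,"dy":0,"dz":-0.0165,"yaw":0,"grip":-1},
    {"dx":-0.0583,"dy":0,"dz":-0.0235,"yaw":0,"grip":-1},
    {"dx":-0.0783,"dy":0,"dz":-0.0295,"yaw":0,"grip":-1},
    {"dx":-0.0985,"dy":0,"dz":-0.0345,"yaw":0,"grip":-1},
    {"dx":-0.1191,"dy":0,"dz":-0.0388,"yaw":0,"grip":-1},
    {"dx":-0.14,"dy":0,"dz":-0.042,"yaw":0,"grip":-1},
    {"dx":-0.1606,"dy":0,"dz":-0.0443,"yaw":0,"grip":-1},
    {"dx":-0.1815,"dy":0,"dz":-0.0458,"yaw":0,"grip":-1},
    {"dx":-0.2023,"dy":0,"dz":-0.0463,"yaw":0,"grip":-1}
  ]
}}

```text
clock: 6.67
ee_pos: [576.6, -248.1, 210.4]
ee_rot: [0.046, 0.999, 0.0, -0.0]
force: [-3.3, 2.1, -6.5]
width: 0.323
```

Emit:
{"fn": "carry_out", "kwargs": {
  "steps": [
    {"dx":-0.0209,"dy":0,"dz":0.0005,"yaw":0,"grip":-1},
    {"dx":-0.0418,"dy":0,"dz":0.002,"yaw":0,"grip":-1},
    {"dx":-0.0625,"dy":0,"dz":0.0043,"yaw":0,"grip":-1},
    {"dx":-0.0833,"dy":0,"dz":0.0075,"yaw":0,"grip":-1},
    {"dx":-0.1037,"dy":0,"dz":0.0118,"yaw":0,"grip":-1},
    {"dx":-0.124,"dy":0,"dz":0.0168,"yaw":0,"grip":-1},
    {"dx":-0.144,"dy":0,"dz":0.0228,"yaw":0,"grip":-1},
    {"dx":-0.1638,"dy":0,"dz":0.0298,"yaw":0,"grip":-1},
    {"dx":-0.183,"dy":0,"dz":0.038,"yaw":0,"grip":-1},
    {"dx":-0.2023,"dy":0,"dz":0.0463,"yaw":0,"grip":-1},
    {"dx":-0.2023,"dy":0,"dz":0.0463,"yaw":0,"grip":-1},
    {"dx":-0.2023,"dy":0,"dz":0.0463,"yaw":0,"grip":-1}
  ]
}}

```text
clock: 7.67
ee_pos: [657.1, -255.5, 191.5]
ee_rot: [0.046, 0.999, 0.0, 0.0]
force: [-2.8, 1.8, -6.0]
width: 0.319
```

Emit:
{"fn": "carry_out", "kwargs": {
  "steps": [
    {"dx":0.007,"dy":0,"dz":0.0146,"yaw":0,"grip":-1},
    {"dx":0.014,"dy":0,"dz":0.029,"yaw":0,"grip":-1},
    {"dx":0.021,"dy":0,"dz":0.044,"yaw":0,"grip":-1},
    {"dx":0.0283,"dy":0,"dz":0.0585,"yaw":0,"grip":-1},
    {"dx":0.0283,"dy":0,"dz":0.0585,"yaw":0,"grip":-1}
  ]
}}

```text
clock: 8.08
ee_pos: [650.6, -254.6, 173.3]
ee_rot: [0.046, 0.999, -0.001, 0.007]
force: [7.3, 2.2, 16.4]
width: 0.317
```

Emit:
{"fn": "carry_out", "kwargs": {
  "steps": [
    {"dx":0,"dy":0,"dz":0,"yaw":0,"grip":0.2},
    {"dx":0,"dy":0,"dz":0,"yaw":0,"grip":0.2},
    {"dx":0,"dy":0,"dz":0,"yaw":0,"grip":0.2},
    {"dx":0,"dy":0,"dz":0,"yaw":0,"grip":0.2},
    {"dx":0,"dy":0,"dz":-0.1,"yaw":0,"grip":0.2},
    {"dx":0.05,"dy":0,"dz":-0.2,"yaw":0,"grip":0.2},
    {"dx":0.15,"dy":0,"dz":-0.3,"yaw":0,"grip":0.2},
    {"dx":0.25,"dy":0,"dz":-0.4,"yaw":0,"grip":0.2},
    {"dx":0.35,"dy":0,"dz":-0.5,"yaw":0,"grip":0.2},
    {"dx":0.35,"dy":0,"dz":-0.5,"yaw":0,"grip":0.2},
    {"dx":0.35,"dy":0,"dz":-0.5,"yaw":0,"grip":0.2}
  ]
}}

```text
clock: 9.0
ee_pos: [503.7, -241.8, 374.1]
ee_rot: [0.047, 0.999, -0.002, 0.003]
force: [0.9, 0.1, 0.5]
width: 0.597
```

```bash
python3 - <<'E'
from h import *
np.set_printoptions(precision=1,suppress=True)
print(readout.state()["ee_pos"])
for n in ["top","side","wrist"]:
    f=grab(n);C=cloud(f);g=f["img"].sum(2);P=C.reshape(-1,3)
    X=(P[:,:2]-B0)@XR;Y=(P[:,:2]-B0)@YR
    m=(P[:,2]>165)&(P[:,2]<220)&(abs(X-71)<40)&(abs(Y+198)<30)&(g.ravel()<200)&(f["depth"].ravel()>0)
    if m.sum()>5:print(n,np.percentile(X[m],[1,50,99]),np.percentile(Y[m],[1,50,99]),np.percentile(P[m][:,2],[1,99]),m.sum())
    m=(P[:,2]>260)&(P[:,2]<350)&(X>60)&(X<200)&(abs(Y)<110)&(f["depth"].ravel()>0)
    if m.sum()>5:print(n,"keeper",np.median(X[m]),np.median(P[m][:,2]),m.sum())
    if n=="side": save(f,"s2.png",(130,80,220,180),3)
E
```

```text
[ 503.7 -241.8  374.1]
top [49.5 64.6 87. ] [-211.  -195.6 -183.8] [173.8 209.4] 165
top keeper 136.34729918865142 333.6563912675629 460
side [49.1 60.4 85.3] [-206.4 -187.1 -182.4] [171.5 208.7] 145
side keeper 132.9624666795859 332.54476113310034 369
wrist [49.  58.2 81.6] [-212.1 -200.1 -186.9] [168.3 210.5] 611
```

View pics/s2.png

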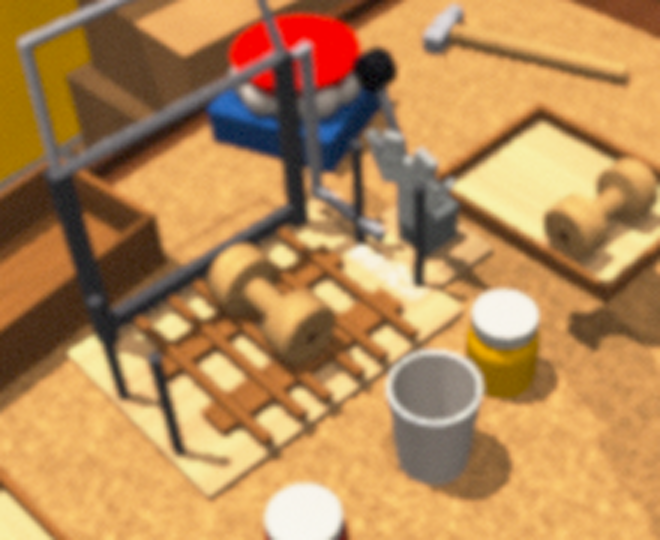

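The keeper stands up at the back (bar at x' 135, z 333; expected 137 and 331), and the knob is down at x' +68. The pedestal in the rack is in the middle place. Next is the right-tray pedestal.

```bash
python3 -c "
from h import *
plan((448,-383,240,129.6))"
```

```text
row [ 0.1115 -0.3637  0.3222] yaw 1.0017 dist 199.4 rows 8
```

Emit:
{"fn": "carry_out", "kwargs": {
  "steps": [
    {"dx":0.1115,"dy":-0.3637,"dz":0.1,"yaw":1,"grip":0.4},
    {"dx":0.1115,"dy":-0.3637,"dz":0.322,"yaw":1,"grip":0.4},
    {"dx":0.1115,"dy":-0.3637,"dz":0.322,"yaw":1,"grip":0.4},
    {"dx":0.1115,"dy":-0.3637,"dz":0.322,"yaw":1,"grip":0.4},
    {"dx":0.1115,"dy":-0.3637,"dz":0.322,"yaw":1,"grip":0.4},
    {"dx":0.1115,"dy":-0.3637,"dz":0.322,"yaw":1,"grip":0.4},
    {"dx":0.1115,"dy":-0.3637,"dz":0.322,"yaw":1,"grip":0.4},
    {"dx":0.1115,"dy":-0.3637,"dz":0.322,"yaw":1,"grip":0.4}
  ]
}}

```text
clock: 9.82
ee_pos: [448.0, -382.1, 236.7]
ee_rot: [0.425, 0.905, 0.001, -0.002]
force: [0.1, 0.5, -0.0]
width: 0.698
```

Emit:
{"fn": "carry_out", "kwargs": {
  "steps": [
    {"dx":0,"dy":0,"dz":0,"yaw":1,"grip":0.4},
    {"dx":0,"dy":0,"dz":0,"yaw":1,"grip":0.4},
    {"dx":0,"dy":0,"dz":0,"yaw":1,"grip":0.4},
    {"dx":0,"dy":0,"dz":0,"yaw":1,"grip":0.4},
    {"dx":0,"dy":0,"dz":0,"yaw":1,"grip":0.4},
    {"dx":0,"dy":0,"dz":0,"yaw":1,"grip":0.4},
    {"dx":0,"dy":0,"dz":0,"yaw":1,"grip":0.4},
    {"dx":0,"dy":0,"dz":0,"yaw":1,"grip":0.4}
  ]
}}

```text
clock: 10.48
ee_pos: [448.8, -381.7, 238.5]
ee_rot: [0.738, 0.674, -0.0, -0.001]
force: [-0.4, -0.2, -0.8]
width: 0.699
```

```bash
cat >> h.py <<'E'
def ped(f,c,zc=36,rad=95):
    """centre, axis angle of a lying pedestal near c, axis height zc, from cloud"""
    C=cloud(f);P=C.reshape(-1,3);ok=f["depth"].ravel()>0
    m=ok&(P[:,2]>zc+8)&(P[:,2]<zc+40)&(np.hypot(P[:,0]-c[0],P[:,1]-c[1])<rad)
    I=np.zeros((260,260),np.uint8);q=((P[m][:,:2]-np.array(c)+130)).astype(int)
    I[q[:,0],q[:,1]]=255;I=cv2.morphologyEx(I,cv2.MORPH_CLOSE,np.ones((9,9)))
    n,L=cv2.connectedComponents(I)
    lab=L[q[:,0],q[:,1]];k=np.bincount(lab)[1:].argmax()+1
    Q=P[m][lab==k]
    # axis = highest ridge points; use minAreaRect
    (cx,cy),sz,a=cv2.minAreaRect(Q[:,:2].astype(np.float32));b=cv2.boxPoints(((cx,cy),sz,a))
    e=max([b[1]-b[0],b[2]-b[1]],key=np.linalg.norm);ang=np.degrees(np.arctan2(e[1],e[0]))%180
    # symmetric model fit: drum surface: height over axis
    from scipy.optimize import least_squares
    def res(p):
        t=np.radians(p[2]);u=np.array([np.cos(t),np.sin(t)]);v=np.array([-u[1],u[0]])
        d=Q[:,:2]-p[:2];r=np.hypot(d@v,Q[:,2]-zc-p[3]);s=abs(d@u)
        return np.where(s>25,r-32,np.where(s<21,r-14,0))
    o=least_squares(res,[cx,cy,ang,0],loss="soft_l1",f_scale=2,x_scale=[1,1,1,1])
    t=np.radians(o.x[2]);u=np.array([np.cos(t),np.sin(t)]);v=np.array([-u[1],u[0]])
    S=Q[:,:2]@u;e=np.percentile(S,[.3,99.7])
    # waist edges: points low radius
    d=Q[:,:2]-o.x[:2];r=np.hypot(d@v,Q[:,2]-zc-o.x[3]);W=(d@u)[r<20]
    ce=e.mean()-o.x[:2]@u; cw=np.percentile(W,[2,98]).mean() if len(W)>20 else np.nan
    return o.x,dict(rect=((cx,cy),sz,ang),n=len(Q),endoff=ce,len=e[1]-e[0],waistoff=cw,rms=np.sqrt(np.mean(res(o.x)**2)),ctr=o.x[:2]+u*ce)
E
python3 - <<'E'
from h import *
np.set_printoptions(precision=1,suppress=True)
f=grab("wrist");print(readout.state()["ee_pos"])
print(ped(f,(448,-383)))
save(f,"w3.png")
E
```

```text
[ 448.7 -381.7  238.6]
(array([ 447. , -383.8,   83.6,    0.1]), {'rect': ((446.97027587890625, -383.84844970703125), (119.51170349121094, 61.695030212402344), np.float32(83.544495)), 'n': 3547, 'endoff': np.float64(0.3747892988992021), 'len': np.float64(118.49828823556277), 'waistoff': np.float64(17.84350704774276), 'rms': np.float64(2.1311501582696835), 'ctr': array([ 447.1, -383.4])})
```

```bash
python3 -c "
from h import *
plan((447,-383.6,18,83.6))"
```

```text
row [-0.0054 -0.0031  0.5516] yaw 0.0304 dist 220.7 rows 7
```

Emit:
{"fn": "carry_out", "kwargs": {
  "steps": [
    {"dx":-0.0054,"dy":-0.0031,"dz":0.1,"yaw":0.03,"grip":0.4},
    {"dx":-0.0054,"dy":-0.0031,"dz":0.2,"yaw":0.03,"grip":0.4},
    {"dx":-0.0054,"dy":-0.0031,"dz":0.3,"yaw":0.03,"grip":0.4},
    {"dx":-0.0054,"dy":-0.0031,"dz":0.4,"yaw":0.03,"grip":0.4},
    {"dx":-0.0054,"dy":-0.0031,"dz":0.47,"yaw":0.03,"grip":0.4},
    {"dx":-0.0054,"dy":-0.0031,"dz":0.53,"yaw":0.03,"grip":0.4},
    {"dx":-0.0054,"dy":-0.0031,"dz":0.5516,"yaw":0.03,"grip":0.4},
    {"dx":-0.0054,"dy":-0.0031,"dz":0.5516,"yaw":0.03,"grip":0.4},
    {"dx":-0.0054,"dy":-0.0031,"dz":0.5516,"yaw":0.03,"grip":-1},
    {"dx":-0.0054,"dy":-0.0031,"dz":0.5516,"yaw":0.03,"grip":-1},
    {"dx":-0.0054,"dy":-0.0031,"dz":0.5516,"yaw":0.03,"grip":-1},
    {"dx":-0.0054,"dy":-0.0031,"dz":0.5516,"yaw":0.03,"grip":-1},
    {"dx":-0.0054,"dy":-0.0031,"dz":0.5516,"yaw":0.03,"grip":-1},
    {"dx":-0.0054,"dy":-0.0031,"dz":0.5516,"yaw":0.03,"grip":-1},
    {"dx":-0.0054,"dy":-0.0031,"dz":0.5516,"yaw":0.03,"grip":-1}
  ],
  "squeeze": 60
}}

```text
clock: 11.78
ee_pos: [447.7, -385.1, 20.9]
ee_rot: [0.747, 0.665, 0.0, 0.002]
force: [-0.5, 0.3, 8.2]
width: 0.305
```

Emit:
{"fn": "carry_out", "kwargs": {
  "steps": [
    {"dx":0,"dy":0,"dz":-0.05,"yaw":0,"grip":-1},
    {"dx":0,"dy":0,"dz":-0.15,"yaw":0,"grip":-1},
    {"dx":0,"dy":0,"dz":-0.25,"yaw":0,"grip":-1},
    {"dx":0,"dy":0,"dz":-0.35,"yaw":0,"grip":-1},
    {"dx":0,"dy":0,"dz":-0.45,"yaw":0,"grip":-1},
    {"dx":0,"dy":0,"dz":-0.55,"yaw":0,"grip":-1},
    {"dx":0,"dy":0,"dz":-0.65,"yaw":0,"grip":-1},
    {"dx":0,"dy":0,"dz":-0.65,"yaw":0,"grip":-1},
    {"dx":0,"dy":0,"dz":-0.65,"yaw":0,"grip":-1}
  ]
}}

```text
clock: 12.53
ee_pos: [447.4, -385.0, 282.2]
ee_rot: [0.747, 0.665, 0.0, 0.003]
force: [-0.4, -0.2, -2.4]
width: 0.303
```

```bash
python3 - <<'E'
from h import *
np.set_printoptions(precision=1,suppress=True)
s=readout.state();print(s["ee_pos"],s["force"],s["width"])
M=R.from_quat(s["ee_rot"]).as_matrix();print(M)
f=grab("wrist")
cv2.imwrite("pics/w4.png",cv2.resize(np.hstack([cv2.imread("pics/w3.png"),f["img"][:,:,::-1]]),(800,300)))
print("held",ped(f,s["ee_pos"][:2],zc=s["ee_pos"][2]+19))
for p in [(-71,-70),(0,-70)]: print(p,rk(*p))
plan((*rk(0,-70),277,128.6))
E
```

```text
[ 447.4 -385.   282.2] [-0.4 -0.2 -2.4] 0.30251725679435104
[[ 0.1  1.   0. ]
 [ 1.  -0.1 -0. ]
 [-0.   0.  -1. ]]
held (array([4256.7, -791.1,  173.5,   47.6]), {'rect': ((449.1356201171875, -367.25030517578125), (87.90398406982422, 97.83757781982422), np.float32(172.76907)), 'n': 22627, 'endoff': np.float64(3831.47667710462), 'len': np.float64(92.85473443562228), 'waistoff': np.float64(3831.406475394), 'rms': np.float64(11.622788449731399), 'ctr': array([ 449.9, -356.7])})
(-71, -70) [ 519.6 -113.5]
(0, -70) [ 590.3 -120.2]
row [0.7 0.3 0. ] yaw -1.0048 dist 300.8 rows 9
```

View pics/w4.png

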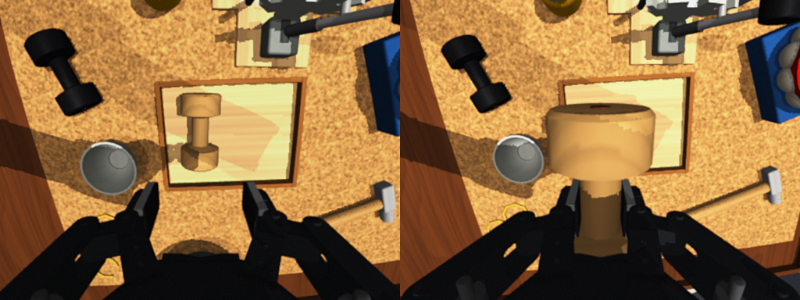

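Emit:
{"fn": "carry_out", "kwargs": {
  "steps": [
    {"dx":0.69,"dy":0.29,"dz":0,"yaw":-1,"grip":-1},
    {"dx":0.69,"dy":0.29,"dz":0,"yaw":-1,"grip":-1},
    {"dx":0.69,"dy":0.29,"dz":0,"yaw":-1,"grip":-1},
    {"dx":0.69,"dy":0.29,"dz":0,"yaw":-1,"grip":-1},
    {"dx":0.69,"dy":0.29,"dz":0,"yaw":-1,"grip":-1},
    {"dx":0.69,"dy":0.29,"dz":0,"yaw":-1,"grip":-1},
    {"dx":0.69,"dy":0.29,"dz":0,"yaw":-1,"grip":-1},
    {"dx":0.69,"dy":0.29,"dz":0,"yaw":-1,"grip":-1},
    {"dx":0.69,"dy":0.29,"dz":0,"yaw":-1,"grip":-1}
  ]
}}

```text
clock: 13.33
ee_pos: [594.2, -118.7, 277.0]
ee_rot: [0.432, 0.902, 0.001, -0.002]
force: [0.3, -0.7, -1.5]
width: 0.308
```

Emit:
{"fn": "carry_out", "kwargs": {
  "steps": [
    {"dx":0,"dy":0,"dz":0,"yaw":-1,"grip":-1},
    {"dx":0,"dy":0,"dz":0,"yaw":-1,"grip":-1},
    {"dx":0,"dy":0,"dz":0,"yaw":-1,"grip":-1},
    {"dx":0,"dy":0,"dz":0,"yaw":-1,"grip":-1},
    {"dx":0,"dy":0,"dz":0,"yaw":-1,"grip":-1},
    {"dx":0,"dy":0,"dz":0,"yaw":-1,"grip":-1},
    {"dx":0,"dy":0,"dz":0,"yaw":-1,"grip":-1},
    {"dx":0,"dy":0,"dz":0,"yaw":-1,"grip":-1}
  ]
}}

```text
clock: 14.0
ee_pos: [592.5, -124.9, 277.4]
ee_rot: [0.058, 0.998, -0.0, -0.002]
force: [-0.3, 0.5, -1.6]
width: 0.304
```

```bash
python3 - <<'E'
from h import *
np.set_printoptions(precision=1,suppress=True)
s=readout.state();print(s["ee_pos"],rinv(s["ee_pos"]),s["force"])
# held: drum top ridge extents along tool x, from wrist cam and top cam
M=R.from_quat(s["ee_rot"]).as_matrix()
for n in ["wrist","top"]:
    f=grab(n);P=cloud(f).reshape(-1,3);D=(P-s["ee_pos"])@M
    m=(f["depth"].ravel()>0)&(abs(D[:,1])<12)&(D[:,2]<-15)&(D[:,2]>-60)&(D[:,0]>20)&(D[:,0]<75)
    if m.sum(): print(n,m.sum(),np.percentile(D[m][:,0],[1,99]),"top z",np.percentile(D[m][:,2],[1,5,20,50]))
plan((*rk(0,-70),42,174.6))
E
```

```text
[ 592.5 -124.9  277.4] (np.float64(2.6357679770220788), np.float64(-74.47220008063086)) [-0.3  0.5 -1.6]
wrist 6045 [20.7 62.7] top z [-48.4 -47.8 -47.2 -46.3]
top 188 [20.5 62.4] top z [-48.  -47.1 -46.  -44.3]
row [0.  0.  0.6] yaw -0.0309 dist 236.0 rows 7
```

Emit:
{"fn": "carry_out", "kwargs": {
  "steps": [
    {"dx":0.001,"dy":0.0112,"dz":0.05,"yaw":-0.031,"grip":-1},
    {"dx":0.001,"dy":0.0112,"dz":0.15,"yaw":-0.031,"grip":-1},
    {"dx":0.001,"dy":0.0112,"dz":0.25,"yaw":-0.031,"grip":-1},
    {"dx":0.001,"dy":0.0112,"dz":0.35,"yaw":-0.031,"grip":-1},
    {"dx":0.001,"dy":0.0112,"dz":0.43,"yaw":-0.031,"grip":-1},
    {"dx":0.001,"dy":0.0112,"dz":0.5,"yaw":-0.031,"grip":-1},
    {"dx":0.001,"dy":0.0112,"dz":0.54,"yaw":-0.031,"grip":-1},
    {"dx":0.001,"dy":0.0112,"dz":0.56,"yaw":-0.031,"grip":-1},
    {"dx":0.001,"dy":0.0112,"dz":0.575,"yaw":-0.031,"grip":-1},
    {"dx":0.001,"dy":0.0112,"dz":0.585,"yaw":-0.031,"grip":-1},
    {"dx":0.001,"dy":0.0112,"dz":0.59,"yaw":-0.031,"grip":-1},
    {"dx":0.001,"dy":0.0112,"dz":0.59,"yaw":-0.031,"grip":-1},
    {"dx":0.001,"dy":0.0112,"dz":0.59,"yaw":-0.031,"grip":-1}
  ]
}}

```text
clock: 15.18
ee_pos: [594.4, -119.2, 44.0]
ee_rot: [0.046, 0.999, -0.0, 0.001]
force: [-0.2, 0.7, -1.8]
width: 0.308
```

Emit:
{"fn": "carry_out", "kwargs": {
  "steps": [
    {"dx":0.003,"dy":-0.001,"dz":0.004,"yaw":0,"grip":-1},
    {"dx":0.003,"dy":-0.001,"dz":0.008,"yaw":0,"grip":-1},
    {"dx":0.003,"dy":-0.001,"dz":0.008,"yaw":0,"grip":-1},
    {"dx":0.003,"dy":-0.001,"dz":0.008,"yaw":0,"grip":-1}
  ]
}}

```text
clock: 15.52
ee_pos: [593.3, -119.2, 41.6]
ee_rot: [0.046, 0.999, -0.0, 0.001]
force: [-3.9, 0.9, 10.8]
width: 0.308
```

Contact at +10.8 N, seated. I'll release just a little, then rise.

Emit:
{"fn": "carry_out", "kwargs": {
  "steps": [
    {"dx":0,"dy":0,"dz":-0.003,"yaw":0,"grip":0.1},
    {"dx":0,"dy":0,"dz":-0.003,"yaw":0,"grip":0.1},
    {"dx":0,"dy":0,"dz":-0.003,"yaw":0,"grip":0.1},
    {"dx":0,"dy":0,"dz":-0.003,"yaw":0,"grip":0.1},
    {"dx":0,"dy":0,"dz":-0.1,"yaw":0,"grip":0.1},
    {"dx":0,"dy":0,"dz":-0.2,"yaw":0,"grip":0.1},
    {"dx":0,"dy":0,"dz":-0.3,"yaw":0,"grip":0.1},
    {"dx":0.1,"dy":0,"dz":-0.4,"yaw":0,"grip":0.1},
    {"dx":0.2,"dy":0.05,"dz":-0.5,"yaw":0,"grip":0.1},
    {"dx":0.2,"dy":0.1,"dz":-0.6,"yaw":0,"grip":0.1},
    {"dx":0.2,"dy":0.1,"dz":-0.6,"yaw":0,"grip":0.1},
    {"dx":0.2,"dy":0.1,"dz":-0.6,"yaw":0,"grip":0.1}
  ]
}}

```text
clock: 16.52
ee_pos: [517.4, -68.8, 285.5]
ee_rot: [0.044, 0.999, -0.0, 0.004]
force: [1.6, 1.3, 0.2]
width: 0.546
```

```bash
python3 - <<'E'
from h import *
np.set_printoptions(precision=2,suppress=True)
s=readout.state();print(s["ee_pos"])
for n in ["wrist","top"]:
    f=grab(n)
    for p in [(0,-70),(0,0)]:
        o,d=ped(f,rk(*p),zc=56,rad=68);print(n,rinv(o),"ctr",rinv(d["ctr"]),"ang",o[2],"dz",o[3],d["len"],d["rms"],d["n"])
    if n=="top":
        for c in [(597,340),(504,310),(391,334)]:
            o,d=ped(f,c);print(o,d["ctr"],d["len"],d["rms"])
plan((*rk(-130,100),280,129.6))
E
```

```text
[517.36 -68.8  285.51]
wrist (np.float64(-900.2265551205065), np.float64(-318.8166662495526)) ctr (np.float64(-6.6282025720880124), np.float64(-52.89829784123179)) ang 11.160764549885885 dz -0.9432309323963025 125.45866317288437 9.68911135548871 3152
wrist (np.float64(2011.9411225541137), np.float64(-329.201313770236)) ctr (np.float64(-0.7535351586928244), np.float64(-11.655566032435484)) ang 165.62299699743136 dz -0.8655305048176263 121.83762652157691 10.8207821754652 3466Traceback (most recent call last):
  File "<stdin>", line 7, in <module>
  File "h.py", line 48, in ped
    lab=L[q[:,0],q[:,1]];k=np.bincount(lab)[1:].argmax()+1
                           ~~~~~~~~~~~~~~~~~~~~~~~~~~~^^
ValueError: attempt to get argmax of an empty sequence
```

```bash
cat >> h.py <<'E'
def rcheck(f,places):
    """places: (yc,zc) -> x' extents, y' of each drum (circle fit), height"""
    P=cloud(f).reshape(-1,3);ok=f["depth"].ravel()>0
    X=(P[:,:2]-B0)@XR;Y=(P[:,:2]-B0)@YR;Z=P[:,2]
    for yc,zc in places:
        m=ok&(abs(Y-yc)<14)&(Z>zc+24)&(Z<zc+38)&(abs(X)<85)
        if m.sum()<15: print((yc,zc),"few",m.sum());continue
        e=np.percentile(X[m],[1,99]);out=[]
        for sgn in (-1,1):
            k=ok&(abs(Y-yc)<24)&(Z>zc+14)&(Z<zc+38)&(abs(X-e.mean()-sgn*42)<14)
            if k.sum()<10: out.append("few");continue
            A=np.c_[2*Y[k],2*Z[k],np.ones(k.sum())];s=np.linalg.lstsq(A,Y[k]**2+Z[k]**2,rcond=None)[0]
            out.append((round(s[0],1),round(s[1],1),round(np.sqrt(max(0,s[2]+s[0]**2+s[1]**2)),1),int(k.sum())))
        print((yc,zc),"x",e.round(1),"mid",e.mean().round(1),"front/back y,z,r",out,"n",m.sum())
E
python3 - <<'E'
from h import *
np.set_printoptions(precision=4,suppress=True)
s=readout.state();print(s["ee_pos"])
for n in ["wrist","top"]:
    f=grab(n);print(n);rcheck(f,[(-70,56),(0,56)])
    if n=="top":
        for c in [(597,340),(504,310),(391,334)]:
            try:o,d=ped(f,c,rad=75);print(o,d["ctr"],d["len"],d["rms"])
            except Exception as e: print(c,"none")
    save(f,n+"5.png")
plan((*rk(-130,100),280,129.6))
E
```

```text
[516.8678 -72.1264 280.879 ]
wrist
(-70, 56) x [-60.6  58.1] mid -1.2 front/back y,z,r [(np.float64(-69.2), np.float64(57.8), np.float64(30.8), 735), (np.float64(-68.5), np.float64(62.9), np.float64(26.1), 577)] n 1006
(0, 56) x [-57.1  60.9] mid 1.9 front/back y,z,r [(np.float64(0.8), np.float64(58.5), np.float64(30.2), 737), (np.float64(0.8), np.float64(61.4), np.float64(27.4), 656)] n 1014
top
(-70, 56) few 0
(0, 56) few 13
[598.0805 340.5278  93.8146  -2.2582] [598.0704 340.6794] 122.19500040067317 3.621799506521466
[505.0473 315.8884  82.0029  -2.01  ] [504.3245 310.744 ] 122.57649933964223 3.1736366097827027
[392.6031 343.6183  79.648   -1.8902] [391.1936 335.9022] 121.67815942262462 4.041438190959935
row [ 0.1289  0.3256 -0.0028] yaw 1.0029 dist 140.1 rows 8
```

Emit:
{"fn": "carry_out", "kwargs": {
  "steps": [
    {"dx":0.1226,"dy":0.95,"dz":0,"yaw":1,"grip":0.4},
    {"dx":0.1226,"dy":0.95,"dz":0,"yaw":1,"grip":0.4},
    {"dx":0.1226,"dy":0.95,"dz":0,"yaw":1,"grip":0.4},
    {"dx":0.1226,"dy":0.95,"dz":0,"yaw":1,"grip":0.4},
    {"dx":0.1226,"dy":0.95,"dz":0,"yaw":1,"grip":0.4},
    {"dx":0.1226,"dy":0.95,"dz":0,"yaw":1,"grip":0.4},
    {"dx":0.1226,"dy":0.95,"dz":0,"yaw":1,"grip":0.4},
    {"dx":0.1226,"dy":0.95,"dz":0,"yaw":1,"grip":0.4},
    {"dx":0.1226,"dy":0.95,"dz":0,"yaw":1,"grip":0.4},
    {"dx":0.1226,"dy":0.95,"dz":0,"yaw":1,"grip":0.4},
    {"dx":0.1226,"dy":0.95,"dz":0,"yaw":1,"grip":0.4}
  ]
}}

```text
clock: 17.63
ee_pos: [500.2, 316.9, 277.7]
ee_rot: [0.421, 0.907, 0.0, -0.002]
force: [-0.6, -0.4, 0.3]
width: 0.701
```

Emit:
{"fn": "carry_out", "kwargs": {
  "steps": [
    {"dx":0,"dy":0,"dz":0,"yaw":1,"grip":0.4},
    {"dx":0,"dy":0,"dz":0,"yaw":1,"grip":0.4},
    {"dx":0,"dy":0,"dz":0,"yaw":1,"grip":0.4},
    {"dx":0,"dy":0,"dz":0,"yaw":1,"grip":0.4},
    {"dx":0,"dy":0,"dz":0,"yaw":1,"grip":0.4},
    {"dx":0,"dy":0,"dz":0,"yaw":1,"grip":0.4},
    {"dx":0,"dy":0,"dz":0,"yaw":1,"grip":0.4},
    {"dx":0,"dy":0,"dz":0,"yaw":1,"grip":0.4}
  ]
}}

```text
clock: 18.3
ee_pos: [502.6, 309.4, 278.1]
ee_rot: [0.74, 0.673, -0.001, 0.0]
force: [-0.0, -0.7, 0.4]
width: 0.7
```

```bash
python3 - <<'E'
from h import *
np.set_printoptions(precision=4,suppress=True)
s=readout.state();print(s["ee_pos"])
f=grab("wrist");save(f,"w6.png")
for c in [(598,340),(504,310),(391,335)]:
    try:
        o,d=ped(f,c,rad=75);print(o,d["ctr"],d["len"],d["rms"])
        plan((*d["ctr"],17,o[2]))
    except Exception as e: print(c,"none")
E
```

```text
[502.6356 309.3676 278.0661]
[597.7057 341.1281  93.4456   0.0055] [597.6874 341.4327] 118.96616501895983 1.9703937966109326
row [0.1024 0.2305 0.6526] yaw -0.1925 dist 279.9 rows 8
[503.4642 311.2476  81.9222   0.1068] [503.506  311.5424] 118.59346803669604 1.7451157162145148
row [0.0066 0.0028 0.6532] yaw 0.0636 dist 261.3 rows 8
[389.4252 334.2517  79.6804   0.1376] [390.0071 337.4479] 119.42388442472691 1.83749926600915
row [ 0.0453 -0.2856  0.6536] yaw 0.1134 dist 285.9 rows 8
```

View pics/w6.png

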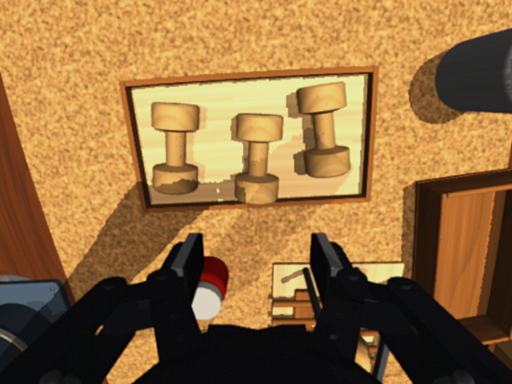

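Three pedestals in the left tray at (175,147), (258,160) and (324,130), all wooden. Picking the middle one.

Emit:
{"fn": "carry_out", "kwargs": {
  "steps": [
    {"dx":0.0066,"dy":0.0028,"dz":0.1,"yaw":0.064,"grip":0.4},
    {"dx":0.0066,"dy":0.0028,"dz":0.2,"yaw":0.064,"grip":0.4},
    {"dx":0.0066,"dy":0.0028,"dz":0.3,"yaw":0.064,"grip":0.4},
    {"dx":0.0066,"dy":0.0028,"dz":0.4,"yaw":0.064,"grip":0.4},
    {"dx":0.0066,"dy":0.0028,"dz":0.5,"yaw":0.064,"grip":0.4},
    {"dx":0.0066,"dy":0.0028,"dz":0.58,"yaw":0.064,"grip":0.4},
    {"dx":0.0066,"dy":0.0028,"dz":0.63,"yaw":0.064,"grip":0.4},
    {"dx":0.0066,"dy":0.0028,"dz":0.652,"yaw":0.064,"grip":0.4},
    {"dx":0.0066,"dy":0.0028,"dz":0.652,"yaw":0.064,"grip":0.4},
    {"dx":0.0066,"dy":0.0028,"dz":0.652,"yaw":0.064,"grip":-1},
    {"dx":0.0066,"dy":0.0028,"dz":0.652,"yaw":0.064,"grip":-1},
    {"dx":0.0066,"dy":0.0028,"dz":0.652,"yaw":0.064,"grip":-1},
    {"dx":0.0066,"dy":0.0028,"dz":0.652,"yaw":0.064,"grip":-1},
    {"dx":0.0066,"dy":0.0028,"dz":0.652,"yaw":0.064,"grip":-1},
    {"dx":0.0066,"dy":0.0028,"dz":0.652,"yaw":0.064,"grip":-1},
    {"dx":0.0066,"dy":0.0028,"dz":0.652,"yaw":0.064,"grip":-1}
  ]
}}

```text
clock: 19.68
ee_pos: [504.7, 313.7, 20.8]
ee_rot: [0.755, 0.655, 0.001, 0.0]
force: [-0.4, -1.0, 7.3]
width: 0.305
```

Emit:
{"fn": "carry_out", "kwargs": {
  "steps": [
    {"dx":0,"dy":0,"dz":-0.05,"yaw":0,"grip":-1},
    {"dx":0,"dy":0,"dz":-0.15,"yaw":0,"grip":-1},
    {"dx":0,"dy":0,"dz":-0.25,"yaw":0,"grip":-1},
    {"dx":0,"dy":0,"dz":-0.35,"yaw":0,"grip":-1},
    {"dx":0,"dy":0,"dz":-0.45,"yaw":0,"grip":-1},
    {"dx":0,"dy":0,"dz":-0.55,"yaw":0,"grip":-1},
    {"dx":0,"dy":0,"dz":-0.65,"yaw":0,"grip":-1},
    {"dx":0,"dy":0,"dz":-0.65,"yaw":0,"grip":-1},
    {"dx":0,"dy":0,"dz":-0.65,"yaw":0,"grip":-1}
  ]
}}

```text
clock: 20.43
ee_pos: [504.3, 313.7, 282.1]
ee_rot: [0.755, 0.655, 0.003, 0.0]
force: [-1.8, -0.3, -3.1]
width: 0.305
```

```bash
cat >> h.py <<'E'
def held():
    s=readout.state();M=R.from_quat(s["ee_rot"]).as_matrix()
    f=grab("wrist");P=cloud(f).reshape(-1,3);D=(P-s["ee_pos"])@M
    m=(f["depth"].ravel()>0)&(abs(D[:,1])<12)&(D[:,2]<-15)&(D[:,2]>-60)&(D[:,0]>20)&(D[:,0]<75)
    e=np.percentile(D[m][:,0],99);z=np.percentile(D[m][:,2],5)
    print("ee",s["ee_pos"],"rack",rinv(s["ee_pos"]),"F",s["force"].round(1),"w",s["width"].round(3),"held: ctr tool x",round(e-60.5,1),"axis above tcp",round(-z-32,1),m.sum())
E
python3 - <<'E'
from h import *
held();plan((*rk(2,70),280,126.6))
E
```

```text
Traceback (most recent call last):
  File "h.py", line 85, in held
    print("ee",s["ee_pos"],"rack",rinv(s["ee_pos"]),"F",s["force"].round(1),"w",s["width"].round(3),"held: ctr tool x",round(e-60.5,1),"axis above tcp",round(-z-32,1),m.sum())
                                                                                ^^^^^^^^^^^^^^^^
AttributeError: 'float' object has no attribute 'round'
```

Emit:
{"fn": "carry_out", "kwargs": {
  "steps": [
    {"dx":-0.694,"dy":0.349,"dz":0,"yaw":-1,"grip":-1},
    {"dx":-0.694,"dy":0.349,"dz":0,"yaw":-1,"grip":-1},
    {"dx":-0.694,"dy":0.349,"dz":0,"yaw":-1,"grip":-1},
    {"dx":-0.694,"dy":0.349,"dz":0,"yaw":-1,"grip":-1},
    {"dx":-0.694,"dy":0.349,"dz":0,"yaw":-1,"grip":-1},
    {"dx":-0.694,"dy":0.349,"dz":0,"yaw":-1,"grip":-1},
    {"dx":-0.694,"dy":0.349,"dz":0,"yaw":-1,"grip":-1},
    {"dx":-0.694,"dy":0.349,"dz":0,"yaw":-1,"grip":-1},
    {"dx":-0.694,"dy":0.349,"dz":0,"yaw":-1,"grip":-1}
  ]
}}

```text
clock: 21.23
ee_pos: [603.2, 10.3, 276.2]
ee_rot: [0.451, 0.892, -0.003, -0.001]
force: [-0.9, -0.7, -2.2]
width: 0.312
```

Emit:
{"fn": "carry_out", "kwargs": {
  "steps": [
    {"dx":0,"dy":0,"dz":0,"yaw":-1,"grip":-1},
    {"dx":0,"dy":0,"dz":0,"yaw":-1,"grip":-1},
    {"dx":0,"dy":0,"dz":0,"yaw":-1,"grip":-1},
    {"dx":0,"dy":0,"dz":0,"yaw":-1,"grip":-1},
    {"dx":0,"dy":0,"dz":0,"yaw":-1,"grip":-1},
    {"dx":0,"dy":0,"dz":0,"yaw":-1,"grip":-1},
    {"dx":0,"dy":0,"dz":0,"yaw":-1,"grip":-1},
    {"dx":0,"dy":0,"dz":0,"yaw":-1,"grip":-1}
  ]
}}

```text
clock: 21.9
ee_pos: [601.7, 18.7, 277.1]
ee_rot: [0.07, 0.998, -0.0, -0.002]
force: [0.2, 0.9, -2.9]
width: 0.306
```

```bash
sed -i 's/s\["width"\].round(3)/round(s["width"],3)/' h.py; python3 - <<'E'
from h import *
held();plan((*rk(2,70),40,174.6))
E
```

```text
ee [601.72510419  18.67123501 277.11133335] rack (np.float64(-1.7194562382454366), np.float64(69.3149717752931)) F [ 0.2  0.9 -2.9] w 0.306 held: ctr tool x -1.3 axis above tcp 15.8 5891
row [-0.0104  0.0022  0.5935] yaw -0.061 dist 237.4 rows 7
```

Emit:
{"fn": "carry_out", "kwargs": {
  "steps": [
    {"dx":-0.005,"dy":0.0015,"dz":0.05,"yaw":-0.061,"grip":-1},
    {"dx":-0.005,"dy":0.0015,"dz":0.15,"yaw":-0.061,"grip":-1},
    {"dx":-0.005,"dy":0.0015,"dz":0.25,"yaw":-0.061,"grip":-1},
    {"dx":-0.005,"dy":0.0015,"dz":0.35,"yaw":-0.061,"grip":-1},
    {"dx":-0.005,"dy":0.0015,"dz":0.43,"yaw":-0.061,"grip":-1},
    {"dx":-0.005,"dy":0.0015,"dz":0.5,"yaw":-0.061,"grip":-1},
    {"dx":-0.005,"dy":0.0015,"dz":0.54,"yaw":-0.061,"grip":-1},
    {"dx":-0.005,"dy":0.0015,"dz":0.56,"yaw":-0.061,"grip":-1},
    {"dx":-0.005,"dy":0.0015,"dz":0.575,"yaw":-0.061,"grip":-1},
    {"dx":-0.005,"dy":0.0015,"dz":0.585,"yaw":-0.061,"grip":-1},
    {"dx":-0.005,"dy":0.0015,"dz":0.592,"yaw":-0.061,"grip":-1},
    {"dx":-0.005,"dy":0.0015,"dz":0.597,"yaw":-0.061,"grip":-1},
    {"dx":-0.005,"dy":0.0015,"dz":0.597,"yaw":-0.061,"grip":-1},
    {"dx":-0.005,"dy":0.0015,"dz":0.597,"yaw":-0.061,"grip":-1}
  ]
}}

```text
clock: 23.12
ee_pos: [605.6, 19.7, 41.9]
ee_rot: [0.047, 0.999, 0.0, 0.001]
force: [-2.8, 1.0, 7.7]
width: 0.311
```

Emit:
{"fn": "carry_out", "kwargs": {
  "steps": [
    {"dx":0,"dy":0,"dz":-0.003,"yaw":0,"grip":0.1},
    {"dx":0,"dy":0,"dz":-0.003,"yaw":0,"grip":0.1},
    {"dx":0,"dy":0,"dz":-0.003,"yaw":0,"grip":0.1},
    {"dx":0,"dy":0,"dz":-0.003,"yaw":0,"grip":0.1},
    {"dx":0,"dy":0,"dz":-0.1,"yaw":0,"grip":0.1},
    {"dx":0,"dy":0,"dz":-0.2,"yaw":0,"grip":0.1},
    {"dx":0,"dy":0,"dz":-0.3,"yaw":0,"grip":0.1},
    {"dx":0.1,"dy":-0.05,"dz":-0.4,"yaw":0,"grip":0.1},
    {"dx":0.2,"dy":-0.15,"dz":-0.5,"yaw":0,"grip":0.1},
    {"dx":0.2,"dy":-0.2,"dz":-0.6,"yaw":0,"grip":0.1},
    {"dx":0.2,"dy":-0.2,"dz":-0.6,"yaw":0,"grip":0.1},
    {"dx":0.2,"dy":-0.2,"dz":-0.6,"yaw":0,"grip":0.1},
    {"dx":0.2,"dy":-0.2,"dz":-0.6,"yaw":0,"grip":0.1}
  ]
}}

```text
clock: 24.2
ee_pos: [517.9, -54.9, 282.2]
ee_rot: [0.048, 0.999, -0.001, 0.002]
force: [-0.2, -0.1, -0.6]
width: 0.548
```

```bash
python3 - <<'E'
from h import *
s=readout.state();print(s["ee_pos"])
f=grab("wrist");rcheck(f,[(-70,56),(0,56),(70,56)]);save(f,"w7.png")
plan((520,300,280,129.6))
E
```

```text
[517.94826232 -54.86660872 282.24797928]
(-70, 56) x [-60.4  59. ] mid -0.7 front/back y,z,r [(np.float64(-69.1), np.float64(58.3), np.float64(30.4), 726), (np.float64(-63.2), np.float64(71.3), np.float64(16.8), 337)] n 782
(0, 56) x [-57.1  61.2] mid 2.1 front/back y,z,r [(np.float64(0.9), np.float64(58.1), np.float64(30.5), 733), (np.float64(0.8), np.float64(60.8), np.float64(28.0), 635)] n 1002
(70, 56) x [-57.5 -25.8] mid -41.7 front/back y,z,r ['few', (np.float64(71.3), np.float64(68.8), np.float64(3.4), 86)] n 537
row [0.0786 0.8812 0.0015] yaw 0.9987 dist 353.9 rows 10
```

Emit:
{"fn": "carry_out", "kwargs": {
  "steps": [
    {"dx":0.0786,"dy":0.8812,"dz":0,"yaw":1,"grip":0.4},
    {"dx":0.0786,"dy":0.8812,"dz":0,"yaw":1,"grip":0.4},
    {"dx":0.0786,"dy":0.8812,"dz":0,"yaw":1,"grip":0.4},
    {"dx":0.0786,"dy":0.8812,"dz":0,"yaw":1,"grip":0.4},
    {"dx":0.0786,"dy":0.8812,"dz":0,"yaw":1,"grip":0.4},
    {"dx":0.0786,"dy":0.8812,"dz":0,"yaw":1,"grip":0.4},
    {"dx":0.0786,"dy":0.8812,"dz":0,"yaw":1,"grip":0.4},
    {"dx":0.0786,"dy":0.8812,"dz":0,"yaw":1,"grip":0.4},
    {"dx":0.0786,"dy":0.8812,"dz":0,"yaw":1,"grip":0.4},
    {"dx":0.0786,"dy":0.8812,"dz":0,"yaw":1,"grip":0.4}
  ]
}}

```text
clock: 25.08
ee_pos: [515.7, 310.5, 278.4]
ee_rot: [0.42, 0.907, 0.001, -0.003]
force: [-1.2, 0.3, -0.1]
width: 0.701
```

Emit:
{"fn": "carry_out", "kwargs": {
  "steps": [
    {"dx":0,"dy":0,"dz":0,"yaw":1,"grip":0.4},
    {"dx":0,"dy":0,"dz":0,"yaw":1,"grip":0.4},
    {"dx":0,"dy":0,"dz":0,"yaw":1,"grip":0.4},
    {"dx":0,"dy":0,"dz":0,"yaw":1,"grip":0.4},
    {"dx":0,"dy":0,"dz":0,"yaw":1,"grip":0.4},
    {"dx":0,"dy":0,"dz":0,"yaw":1,"grip":0.4},
    {"dx":0,"dy":0,"dz":0,"yaw":1,"grip":0.4},
    {"dx":0,"dy":0,"dz":0,"yaw":1,"grip":0.4}
  ]
}}

```text
clock: 25.75
ee_pos: [518.5, 301.6, 278.5]
ee_rot: [0.739, 0.673, -0.001, -0.0]
force: [-0.1, 0.1, -0.4]
width: 0.7
```

```bash
python3 - <<'E'
from h import *
np.set_printoptions(precision=4,suppress=True)
s=readout.state();print(s["ee_pos"])
f=grab("wrist");save(f,"w8.png")
for c in [(598,340),(391,335)]:
    try:
        o,d=ped(f,c,rad=85);print(o,d["ctr"],d["len"],d["rms"])
        plan((*d["ctr"],17,o[2]))
    except Exception as e: print(c,"none")
E
```

```text
[518.4704 301.5518 278.5208]
[597.8216 341.1817  93.6953   0.0568] [597.7991 341.5295] 118.46311435395293 1.912062197295668
row [0.1187 0.1895 0.6538] yaw -0.1976 dist 276.4 rows 8
[389.5568 334.1578  79.5277   0.2095] [390.1358 337.2899] 118.5552941089548 1.8774034398922288
row [ 0.0611 -0.3266  0.6549] yaw 0.1172 dist 293.7 rows 9
```

Emit:
{"fn": "carry_out", "kwargs": {
  "steps": [
    {"dx":0.05,"dy":0.08,"dz":0.03,"yaw":-0.198,"grip":0.4},
    {"dx":0.1,"dy":0.16,"dz":0.06,"yaw":-0.198,"grip":0.4},
    {"dx":0.1187,"dy":0.1895,"dz":0.14,"yaw":-0.198,"grip":0.4},
    {"dx":0.1187,"dy":0.1895,"dz":0.24,"yaw":-0.198,"grip":0.4},
    {"dx":0.1187,"dy":0.1895,"dz":0.34,"yaw":-0.198,"grip":0.4},
    {"dx":0.1187,"dy":0.1895,"dz":0.44,"yaw":-0.198,"grip":0.4},
    {"dx":0.1187,"dy":0.1895,"dz":0.53,"yaw":-0.198,"grip":0.4},
    {"dx":0.1187,"dy":0.1895,"dz":0.6,"yaw":-0.198,"grip":0.4},
    {"dx":0.1187,"dy":0.1895,"dz":0.64,"yaw":-0.198,"grip":0.4},
    {"dx":0.1187,"dy":0.1895,"dz":0.653,"yaw":-0.198,"grip":0.4},
    {"dx":0.1187,"dy":0.1895,"dz":0.653,"yaw":-0.198,"grip":0.4},
    {"dx":0.1187,"dy":0.1895,"dz":0.653,"yaw":-0.198,"grip":-1},
    {"dx":0.1187,"dy":0.1895,"dz":0.653,"yaw":-0.198,"grip":-1},
    {"dx":0.1187,"dy":0.1895,"dz":0.653,"yaw":-0.198,"grip":-1},
    {"dx":0.1187,"dy":0.1895,"dz":0.653,"yaw":-0.198,"grip":-1},
    {"dx":0.1187,"dy":0.1895,"dz":0.653,"yaw":-0.198,"grip":-1},
    {"dx":0.1187,"dy":0.1895,"dz":0.653,"yaw":-0.198,"grip":-1},
    {"dx":0.1187,"dy":0.1895,"dz":0.653,"yaw":-0.198,"grip":-1}
  ]
}}

```text
clock: 27.3
ee_pos: [600.0, 341.5, 20.9]
ee_rot: [0.685, 0.729, 0.001, 0.0]
force: [-0.6, -1.4, 7.3]
width: 0.308
```

Emit:
{"fn": "carry_out", "kwargs": {
  "steps": [
    {"dx":0,"dy":0,"dz":-0.05,"yaw":0,"grip":-1},
    {"dx":0,"dy":0,"dz":-0.15,"yaw":0,"grip":-1},
    {"dx":0,"dy":0,"dz":-0.25,"yaw":0,"grip":-1},
    {"dx":0,"dy":0,"dz":-0.35,"yaw":0,"grip":-1},
    {"dx":0,"dy":0,"dz":-0.45,"yaw":0,"grip":-1},
    {"dx":0,"dy":0,"dz":-0.55,"yaw":0,"grip":-1},
    {"dx":0,"dy":0,"dz":-0.65,"yaw":0,"grip":-1},
    {"dx":0,"dy":0,"dz":-0.65,"yaw":0,"grip":-1},
    {"dx":0,"dy":0,"dz":-0.65,"yaw":0,"grip":-1}
  ]
}}

```text
clock: 28.05
ee_pos: [600.0, 341.5, 282.5]
ee_rot: [0.685, 0.729, 0.003, 0.001]
force: [0.2, 0.3, -2.7]
width: 0.306
```

```bash
python3 - <<'E'
from h import *
held();plan((*rk(-60,140),282,138.6),(*rk(0,35.5),282,138.6))
E
```

```text
ee [599.97250715 341.51881432 282.48664475] rack (np.float64(-33.908693321565416), np.float64(390.54446708094036)) F [ 0.2  0.3 -2.7] w 0.306 held: ctr tool x -0.0 axis above tcp 15.8 5905
row [-0.6067 -0.16   -0.0056] yaw -1.0011 dist 251.0 rows 8
row [-0.8881 -0.0525 -0.0055] yaw -1.0011 dist 355.9 rows 10
```

Emit:
{"fn": "carry_out", "kwargs": {
  "steps": [
    {"dx":-0.888,"dy":-0.0525,"dz":0,"yaw":-1,"grip":-1},
    {"dx":-0.888,"dy":-0.0525,"dz":0,"yaw":-1,"grip":-1},
    {"dx":-0.888,"dy":-0.0525,"dz":0,"yaw":-1,"grip":-1},
    {"dx":-0.888,"dy":-0.0525,"dz":0,"yaw":-1,"grip":-1},
    {"dx":-0.888,"dy":-0.0525,"dz":0,"yaw":-1,"grip":-1},
    {"dx":-0.888,"dy":-0.0525,"dz":0,"yaw":-1,"grip":-1},
    {"dx":-0.888,"dy":-0.0525,"dz":0,"yaw":-1,"grip":-1},
    {"dx":-0.888,"dy":-0.0525,"dz":0,"yaw":-1,"grip":-1},
    {"dx":-0.888,"dy":-0.0525,"dz":0,"yaw":-1,"grip":-1},
    {"dx":-0.888,"dy":-0.0525,"dz":0,"yaw":-1,"grip":-1}
  ]
}}

```text
clock: 28.93
ee_pos: [599.2, -23.4, 276.6]
ee_rot: [0.358, 0.934, -0.003, -0.001]
force: [-0.8, 0.1, -1.3]
width: 0.308
```

Emit:
{"fn": "carry_out", "kwargs": {
  "steps": [
    {"dx":0,"dy":0,"dz":0,"yaw":-0.8,"grip":-1},
    {"dx":0,"dy":0,"dz":0,"yaw":-0.8,"grip":-1},
    {"dx":0,"dy":0,"dz":0,"yaw":-0.8,"grip":-1},
    {"dx":0,"dy":0,"dz":0,"yaw":-0.8,"grip":-1},
    {"dx":0,"dy":0,"dz":0,"yaw":-0.8,"grip":-1},
    {"dx":0,"dy":0,"dz":0,"yaw":-0.8,"grip":-1},
    {"dx":0,"dy":0,"dz":0,"yaw":-0.8,"grip":-1}
  ]
}}

```text
clock: 29.52
ee_pos: [599.6, -15.0, 277.7]
ee_rot: [0.049, 0.999, 0.0, -0.001]
force: [1.0, -0.4, -2.2]
width: 0.308
```

```bash
python3 - <<'E'
from h import *
held();plan((*rk(1,35.5),94,174.6))
f=grab("wrist");rcheck(f,[(-70,56),(70,56)])
E
```

```text
ee [599.61157532 -15.03895438 277.68514993] rack (np.float64(-0.6446033748492013), np.float64(35.55717246783357)) F [ 1.  -0.4 -2.2] w 0.308 held: ctr tool x 1.1 axis above tcp 15.8 5936
row [-4.7e-03 -4.0e-04  4.6e-01] yaw -0.0062 dist 184.0 rows 6
(-70, 56) x [-60.   58.5] mid -0.7 front/back y,z,r [(np.float64(-69.1), np.float64(59.2), np.float64(29.8), 870), (np.float64(-69.4), np.float64(60.8), np.float64(28.0), 602)] n 1196
(70, 56) x [-56.6 -41.7] mid -49.1 front/back y,z,r ['few', 'few'] n 302
```

Emit:
{"fn": "carry_out", "kwargs": {
  "steps": [
    {"dx":0,"dy":0,"dz":0.05,"yaw":-0.006,"grip":-1},
    {"dx":0,"dy":0,"dz":0.15,"yaw":-0.006,"grip":-1},
    {"dx":0,"dy":0,"dz":0.25,"yaw":-0.006,"grip":-1},
    {"dx":0,"dy":0,"dz":0.33,"yaw":-0.006,"grip":-1},
    {"dx":0,"dy":0,"dz":0.39,"yaw":-0.006,"grip":-1},
    {"dx":0,"dy":0,"dz":0.42,"yaw":-0.006,"grip":-1},
    {"dx":0,"dy":0,"dz":0.437,"yaw":-0.006,"grip":-1},
    {"dx":0,"dy":0,"dz":0.45,"yaw":-0.006,"grip":-1},
    {"dx":0,"dy":0,"dz":0.458,"yaw":-0.006,"grip":-1},
    {"dx":0,"dy":0,"dz":0.462,"yaw":-0.006,"grip":-1},
    {"dx":0,"dy":0,"dz":0.462,"yaw":-0.006,"grip":-1},
    {"dx":0,"dy":0,"dz":0.462,"yaw":-0.006,"grip":-1}
  ]
}}

```text
clock: 30.62
ee_pos: [601.0, -14.7, 95.3]
ee_rot: [0.045, 0.999, 0.0, 0.001]
force: [0.9, 1.6, 0.4]
width: 0.309
```

Just touching (force rose from −2.2 to +0.4). I'll lower 1.2 mm more and release.

Emit:
{"fn": "carry_out", "kwargs": {
  "steps": [
    {"dx":0,"dy":0,"dz":0.003,"yaw":0,"grip":-1},
    {"dx":0,"dy":0,"dz":0.003,"yaw":0,"grip":-1},
    {"dx":0,"dy":0,"dz":0.003,"yaw":0,"grip":-0.2},
    {"dx":0,"dy":0,"dz":0.003,"yaw":0,"grip":-0.1},
    {"dx":0,"dy":0,"dz":0.003,"yaw":0,"grip":0},
    {"dx":0,"dy":0,"dz":0.003,"yaw":0,"grip":0.1},
    {"dx":0,"dy":0,"dz":0.003,"yaw":0,"grip":0.1},
    {"dx":0,"dy":0,"dz":-0.03,"yaw":0,"grip":0.1},
    {"dx":0,"dy":0,"dz":-0.1,"yaw":0,"grip":0.1},
    {"dx":0,"dy":0,"dz":-0.2,"yaw":0,"grip":0.1},
    {"dx":0,"dy":0,"dz":-0.3,"yaw":0,"grip":0.1},
    {"dx":0.1,"dy":-0.05,"dz":-0.4,"yaw":0,"grip":0.1},
    {"dx":0.2,"dy":-0.1,"dz":-0.47,"yaw":0,"grip":0.1},
    {"dx":0.2,"dy":-0.1,"dz":-0.47,"yaw":0,"grip":0.1},
    {"dx":0.2,"dy":-0.1,"dz":-0.47,"yaw":0,"grip":0.1}
  ]
}}

```text
clock: 31.87
ee_pos: [514.6, -48.9, 286.5]
ee_rot: [0.046, 0.999, -0.002, 0.002]
force: [1.7, -0.1, 0.2]
width: 0.553
```

```bash
python3 - <<'E'
from h import *
s=readout.state();print(s["ee_pos"])
f=grab("wrist");rcheck(f,[(-70,56),(0,56),(70,56),(35,110)]);save(f,"w9.png")
plan((470,310,280,129.6))
E
```

```text
[514.62962529 -48.88605687 286.50924381]
(-70, 56) x [-60.5  56.4] mid -2.0 front/back y,z,r [(np.float64(-69.2), np.float64(58.1), np.float64(30.6), 712), (np.float64(-64.7), np.float64(69.4), np.float64(18.6), 291)] n 668
(0, 56) x [-57.1  60.5] mid 1.7 front/back y,z,r [(np.float64(-1.9), np.float64(64.3), np.float64(24.1), 439), (np.float64(-2.2), np.float64(66.0), np.float64(22.2), 405)] n 728
(70, 56) x [-57.6 -25.6] mid -41.6 front/back y,z,r ['few', (np.float64(71.1), np.float64(71.1), np.float64(2.6), 43)] n 205
(35, 110) x [-61.   56.6] mid -2.2 front/back y,z,r [(np.float64(35.9), np.float64(111.0), np.float64(31.0), 952), (np.float64(32.9), np.float64(122.0), np.float64(20.5), 627)] n 1228
row [0.1972 0.8818 0.0103] yaw 1.0029 dist 361.5 rows 10
```

View pics/w9.png

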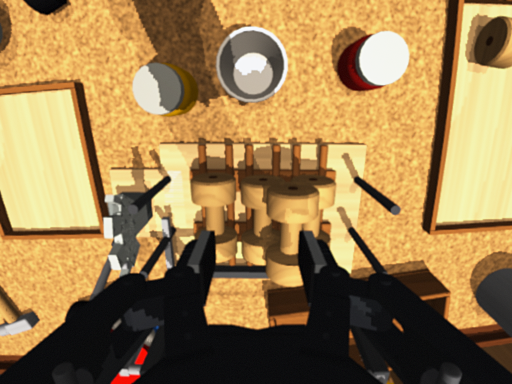

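The view shows the bed with three pedestals and the fourth saddled in the left gap at (292,230). The pot and jars are in place. Now the last one.

Emit:
{"fn": "carry_out", "kwargs": {
  "steps": [
    {"dx":0.197,"dy":0.882,"dz":0.01,"yaw":1,"grip":0.4},
    {"dx":0.197,"dy":0.882,"dz":0.01,"yaw":1,"grip":0.4},
    {"dx":0.197,"dy":0.882,"dz":0.01,"yaw":1,"grip":0.4},
    {"dx":0.197,"dy":0.882,"dz":0.01,"yaw":1,"grip":0.4},
    {"dx":0.197,"dy":0.882,"dz":0.01,"yaw":1,"grip":0.4},
    {"dx":0.197,"dy":0.882,"dz":0.01,"yaw":1,"grip":0.4},
    {"dx":0.197,"dy":0.882,"dz":0.01,"yaw":1,"grip":0.4},
    {"dx":0.197,"dy":0.882,"dz":0.01,"yaw":1,"grip":0.4},
    {"dx":0.197,"dy":0.882,"dz":0.01,"yaw":1,"grip":0.4},
    {"dx":0.197,"dy":0.882,"dz":0.01,"yaw":1,"grip":0.4}
  ]
}}

```text
clock: 32.75
ee_pos: [466.6, 320.6, 278.4]
ee_rot: [0.419, 0.908, 0.002, -0.002]
force: [-1.7, 0.9, 0.7]
width: 0.703
```

Emit:
{"fn": "carry_out", "kwargs": {
  "steps": [
    {"dx":0,"dy":0,"dz":0,"yaw":1,"grip":0.4},
    {"dx":0,"dy":0,"dz":0,"yaw":1,"grip":0.4},
    {"dx":0,"dy":0,"dz":0,"yaw":1,"grip":0.4},
    {"dx":0,"dy":0,"dz":0,"yaw":1,"grip":0.4},
    {"dx":0,"dy":0,"dz":0,"yaw":1,"grip":0.4},
    {"dx":0,"dy":0,"dz":0,"yaw":1,"grip":0.4},
    {"dx":0,"dy":0,"dz":0,"yaw":1,"grip":0.4},
    {"dx":0,"dy":0,"dz":0,"yaw":1,"grip":0.4}
  ]
}}

```text
clock: 33.42
ee_pos: [470.2, 311.5, 278.0]
ee_rot: [0.739, 0.674, -0.0, -0.0]
force: [0.0, -0.4, 0.4]
width: 0.7
```

```bash
python3 - <<'E'
from h import *
np.set_printoptions(precision=4,suppress=True)
s=readout.state();print(s["ee_pos"])
f=grab("wrist");save(f,"w10.png")
for c in [(391,335)]:
    o,d=ped(f,c,rad=110);print(o,d["ctr"],d["len"],d["rms"])
    plan((*d["ctr"],17,o[2]))
E
```

```text
[470.191  311.4836 278.0359]
[389.4418 334.2091  79.725    0.1568] [390.0243 337.4225] 119.06150483193409 1.6646226794084182
row [ 0.0472 -0.2051  0.6527] yaw 0.1159 dist 274.3 rows 8
```

Emit:
{"fn": "carry_out", "kwargs": {
  "steps": [
    {"dx":0.025,"dy":-0.1,"dz":0.03,"yaw":0.116,"grip":0.4},
    {"dx":0.047,"dy":-0.19,"dz":0.06,"yaw":0.116,"grip":0.4},
    {"dx":0.047,"dy":-0.205,"dz":0.14,"yaw":0.116,"grip":0.4},
    {"dx":0.047,"dy":-0.205,"dz":0.24,"yaw":0.116,"grip":0.4},
    {"dx":0.047,"dy":-0.205,"dz":0.34,"yaw":0.116,"grip":0.4},
    {"dx":0.047,"dy":-0.205,"dz":0.44,"yaw":0.116,"grip":0.4},
    {"dx":0.047,"dy":-0.205,"dz":0.53,"yaw":0.116,"grip":0.4},
    {"dx":0.047,"dy":-0.205,"dz":0.6,"yaw":0.116,"grip":0.4},
    {"dx":0.047,"dy":-0.205,"dz":0.64,"yaw":0.116,"grip":0.4},
    {"dx":0.047,"dy":-0.205,"dz":0.652,"yaw":0.116,"grip":0.4},
    {"dx":0.047,"dy":-0.205,"dz":0.652,"yaw":0.116,"grip":0.4},
    {"dx":0.047,"dy":-0.205,"dz":0.652,"yaw":0.116,"grip":-1},
    {"dx":0.047,"dy":-0.205,"dz":0.652,"yaw":0.116,"grip":-1},
    {"dx":0.047,"dy":-0.205,"dz":0.652,"yaw":0.116,"grip":-1},
    {"dx":0.047,"dy":-0.205,"dz":0.652,"yaw":0.116,"grip":-1},
    {"dx":0.047,"dy":-0.205,"dz":0.652,"yaw":0.116,"grip":-1},
    {"dx":0.047,"dy":-0.205,"dz":0.652,"yaw":0.116,"grip":-1},
    {"dx":0.047,"dy":-0.205,"dz":0.652,"yaw":0.116,"grip":-1}
  ]
}}

```text
clock: 34.97
ee_pos: [391.1, 337.6, 19.0]
ee_rot: [0.768, 0.64, 0.001, -0.0]
force: [-1.0, -1.3, 6.1]
width: 0.309
```

Emit:
{"fn": "carry_out", "kwargs": {
  "steps": [
    {"dx":0,"dy":0,"dz":-0.05,"yaw":0,"grip":-1},
    {"dx":0,"dy":0,"dz":-0.15,"yaw":0,"grip":-1},
    {"dx":0,"dy":0,"dz":-0.25,"yaw":0,"grip":-1},
    {"dx":0,"dy":0,"dz":-0.35,"yaw":0,"grip":-1},
    {"dx":0,"dy":0,"dz":-0.45,"yaw":0,"grip":-1},
    {"dx":0,"dy":0,"dz":-0.55,"yaw":0,"grip":-1},
    {"dx":0,"dy":0,"dz":-0.65,"yaw":0,"grip":-1},
    {"dx":0,"dy":0,"dz":-0.65,"yaw":0,"grip":-1},
    {"dx":0,"dy":0,"dz":-0.65,"yaw":0,"grip":-1}
  ]
}}

```text
clock: 35.72
ee_pos: [391.0, 337.6, 280.3]
ee_rot: [0.768, 0.64, 0.003, 0.0]
force: [-0.8, -0.9, -2.3]
width: 0.307
```

```bash
python3 - <<'E'
from h import *
held();plan((*rk(-60,0),282,124.6),(*rk(0,-35),282,124.6))
E
```

```text
ee [391.01786157 337.55964571 280.2905976 ] rack (np.float64(-241.54969339463793), np.float64(366.8986916531021)) F [-0.8 -0.9 -2.3] w 0.307 held: ctr tool x -0.9 axis above tcp 17.7 6135
row [-0.8717  0.5334 -0.0094] yaw -1.0004 dist 408.8 rows 11
row [-0.9458  0.6904 -0.0092] yaw -1.0004 dist 468.4 rows 13
```

Emit:
{"fn": "carry_out", "kwargs": {
  "steps": [
    {"dx":-0.946,"dy":0.69,"dz":0,"yaw":-1,"grip":-1},
    {"dx":-0.946,"dy":0.69,"dz":0,"yaw":-1,"grip":-1},
    {"dx":-0.946,"dy":0.69,"dz":0,"yaw":-1,"grip":-1},
    {"dx":-0.946,"dy":0.69,"dz":0,"yaw":-1,"grip":-1},
    {"dx":-0.946,"dy":0.69,"dz":0,"yaw":-1,"grip":-1},
    {"dx":-0.946,"dy":0.69,"dz":0,"yaw":-1,"grip":-1},
    {"dx":-0.946,"dy":0.69,"dz":0,"yaw":-1,"grip":-1},
    {"dx":-0.946,"dy":0.69,"dz":0,"yaw":-1,"grip":-1},
    {"dx":-0.946,"dy":0.69,"dz":0,"yaw":-1,"grip":-1},
    {"dx":-0.946,"dy":0.69,"dz":0,"yaw":-1,"grip":-1},
    {"dx":-0.946,"dy":0.69,"dz":0,"yaw":-1,"grip":-1},
    {"dx":-0.946,"dy":0.69,"dz":0,"yaw":-1,"grip":-1},
    {"dx":-0.946,"dy":0.69,"dz":0,"yaw":-1,"grip":-1}
  ]
}}

```text
clock: 36.85
ee_pos: [594.2, -94.2, 274.2]
ee_rot: [0.469, 0.883, -0.002, -0.001]
force: [-0.9, -1.4, -1.7]
width: 0.308
```

Emit:
{"fn": "carry_out", "kwargs": {
  "steps": [
    {"dx":0,"dy":0,"dz":0,"yaw":-1,"grip":-1},
    {"dx":0,"dy":0,"dz":0,"yaw":-1,"grip":-1},
    {"dx":0,"dy":0,"dz":0,"yaw":-1,"grip":-1},
    {"dx":0,"dy":0,"dz":0,"yaw":-1,"grip":-1},
    {"dx":0,"dy":0,"dz":0,"yaw":-1,"grip":-1},
    {"dx":0,"dy":0,"dz":0,"yaw":-1,"grip":-1},
    {"dx":0,"dy":0,"dz":0,"yaw":-1,"grip":-1},
    {"dx":0,"dy":0,"dz":0,"yaw":-1,"grip":-1}
  ]
}}

```text
clock: 37.52
ee_pos: [592.5, -84.9, 275.5]
ee_rot: [0.089, 0.996, 0.0, -0.002]
force: [0.1, -0.9, -1.4]
width: 0.311
```

```bash
python3 - <<'E'
from h import *
held();plan((*rk(0,-34.5),91,174.6))
E
```

```text
ee [592.5195246  -84.91932849 275.5443004 ] rack (np.float64(-1.1150205886491782), np.float64(-34.677520339064586)) F [ 0.1 -0.9 -1.4] w 0.311 held: ctr tool x 0.2 axis above tcp 17.7 6132
row [-0.0037  0.0006  0.462 ] yaw -0.1119 dist 184.8 rows 6
```

Emit:
{"fn": "carry_out", "kwargs": {
  "steps": [
    {"dx":-0.003,"dy":0.0006,"dz":0.05,"yaw":-0.112,"grip":-1},
    {"dx":-0.003,"dy":0.0006,"dz":0.15,"yaw":-0.112,"grip":-1},
    {"dx":-0.003,"dy":0.0006,"dz":0.25,"yaw":-0.112,"grip":-1},
    {"dx":-0.003,"dy":0.0006,"dz":0.33,"yaw":-0.112,"grip":-1},
    {"dx":-0.003,"dy":0.0006,"dz":0.39,"yaw":-0.112,"grip":-1},
    {"dx":-0.003,"dy":0.0006,"dz":0.42,"yaw":-0.112,"grip":-1},
    {"dx":-0.003,"dy":0.0006,"dz":0.437,"yaw":-0.112,"grip":-1},
    {"dx":-0.003,"dy":0.0006,"dz":0.45,"yaw":-0.112,"grip":-1},
    {"dx":-0.003,"dy":0.0006,"dz":0.458,"yaw":-0.112,"grip":-1},
    {"dx":-0.003,"dy":0.0006,"dz":0.462,"yaw":-0.112,"grip":-1},
    {"dx":-0.003,"dy":0.0006,"dz":0.462,"yaw":-0.112,"grip":-1},
    {"dx":-0.003,"dy":0.0006,"dz":0.462,"yaw":-0.112,"grip":-1}
  ]
}}

```text
clock: 38.57
ee_pos: [595.5, -84.8, 93.7]
ee_rot: [0.047, 0.999, 0.0, 0.001]
force: [0.0, 0.7, -2.0]
width: 0.307
```

Emit:
{"fn": "carry_out", "kwargs": {
  "steps": [
    {"dx":0,"dy":0,"dz":0.003,"yaw":0,"grip":-1},
    {"dx":0,"dy":0,"dz":0.006,"yaw":0,"grip":-1},
    {"dx":0,"dy":0,"dz":0.006,"yaw":0,"grip":-1},
    {"dx":0,"dy":0,"dz":0.006,"yaw":0,"grip":-1}
  ]
}}

```text
clock: 38.9
ee_pos: [595.9, -84.0, 92.9]
ee_rot: [0.047, 0.999, 0.0, 0.002]
force: [-5.5, 2.8, 18.4]
width: 0.307
```

Emit:
{"fn": "carry_out", "kwargs": {
  "steps": [
    {"dx":0,"dy":0,"dz":-0.003,"yaw":0,"grip":-1},
    {"dx":0,"dy":0,"dz":-0.003,"yaw":0,"grip":-1},
    {"dx":0,"dy":0,"dz":-0.003,"yaw":0,"grip":-0.2},
    {"dx":0,"dy":0,"dz":-0.003,"yaw":0,"grip":-0.1},
    {"dx":0,"dy":0,"dz":-0.003,"yaw":0,"grip":0},
    {"dx":0,"dy":0,"dz":-0.003,"yaw":0,"grip":0.1},
    {"dx":0,"dy":0,"dz":-0.003,"yaw":0,"grip":0.1},
    {"dx":0,"dy":0,"dz":-0.03,"yaw":0,"grip":0.1},
    {"dx":0,"dy":0,"dz":-0.1,"yaw":0,"grip":0.1},
    {"dx":0,"dy":0,"dz":-0.2,"yaw":0,"grip":0.1},
    {"dx":0,"dy":0,"dz":-0.3,"yaw":0,"grip":0.1},
    {"dx":0.1,"dy":-0.05,"dz":-0.4,"yaw":0,"grip":0.1},
    {"dx":0.2,"dy":-0.1,"dz":-0.5,"yaw":0,"grip":0.1},
    {"dx":0.3,"dy":-0.1,"dz":-0.55,"yaw":0,"grip":0.1},
    {"dx":0.3,"dy":-0.1,"dz":-0.55,"yaw":0,"grip":0.1},
    {"dx":0.3,"dy":-0.1,"dz":-0.55,"yaw":0,"grip":0.1}
  ]
}}

```text
clock: 40.23
ee_pos: [468.3, -113.9, 314.7]
ee_rot: [0.047, 0.999, -0.002, 0.001]
force: [0.4, 0.4, -0.9]
width: 0.545
```

```bash
python3 - <<'E'
from h import *
s=readout.state();print(s["ee_pos"])
f=grab("wrist");rcheck(f,[(-70,56),(0,56),(70,56),(35,110),(-35,110)]);save(f,"w11.png")
g=grab("side");save(g,"s11.png",(130,80,220,180),3);print("side");rcheck(g,[(70,56),(35,110),(-35,110)])
P=cloud(f).reshape(-1,3);X=(P[:,:2]-B0)@XR;Y=(P[:,:2]-B0)@YR
m=(P[:,2]>165)&(P[:,2]<220)&(abs(X-71)<40)&(abs(Y+198)<30)&(f["img"].sum(2).ravel()<200)&(f["depth"].ravel()>0)
print("knob",np.percentile(X[m],[1,99]),np.percentile(Y[m],[1,99]),m.sum())
E
```

```text
[ 468.33672573 -113.85864203  314.67753224]
(-70, 56) x [-60.4  58.2] mid -1.1 front/back y,z,r [(np.float64(-71.3), np.float64(63.3), np.float64(25.1), 349), (np.float64(-69.6), np.float64(64.6), np.float64(24.9), 386)] n 616
(0, 56) x [-57.6 -25.8] mid -41.7 front/back y,z,r ['few', 'few'] n 137
(70, 56) x [-57.8  57.8] mid -0.0 front/back y,z,r [(np.float64(77.5), np.float64(70.6), np.float64(16.9), 153), (np.float64(78.2), np.float64(78.3), np.float64(10.7), 234)] n 228
(35, 110) x [-61.  -28.8] mid -44.9 front/back y,z,r ['few', (np.float64(35.3), np.float64(124.9), np.float64(2.6), 52)] n 554
(-35, 110) x [-59.1  57.8] mid -0.6 front/back y,z,r [(np.float64(-34.0), np.float64(111.7), np.float64(30.4), 646), (np.float64(-34.9), np.float64(121.8), np.float64(21.1), 676)] n 968
side
(70, 56) x [-58.8  61. ] mid 1.1 front/back y,z,r [(np.float64(73.2), np.float64(64.3), np.float64(24.1), 117), (np.float64(74.0), np.float64(72.5), np.float64(16.4), 138)] n 192
(35, 110) x [-61.1  57.5] mid -1.8 front/back y,z,r [(np.float64(36.9), np.float64(117.0), np.float64(25.1), 146), (np.float64(36.9), np.float64(123.0), np.float64(19.9), 151)] n 208
(-35, 110) x [-58.5  57.5] mid -0.5 front/back y,z,r [(np.float64(-33.1), np.float64(117.0), np.float64(25.1), 131), (np.float64(-32.9), np.float64(125.0), np.float64(18.4), 144)] n 180
knob [52.56323716 78.16754155] [-210.38305484 -186.97852133] 330
```

View pics/s11.png

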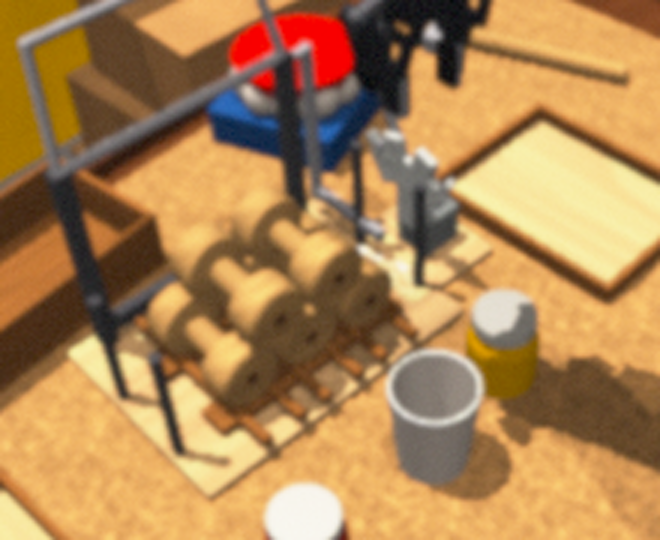

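```bash
python3 - <<'E'
from h import *
plan((*rk(0,-199),300,174.6),(*rk(68.5,-199),260,174.6),(*rk(68.5,-199),168.5,174.6))
E
```

```text
row [-0.2979 -0.3095  0.0314] yaw -0.0007 dist 172.3 rows 6
row [-0.4688 -0.3092  0.1319] yaw -0.0007 dist 230.8 rows 7
row [-0.4682 -0.3088  0.3606] yaw -0.0007 dist 266.7 rows 8
```

Emit:
{"fn": "carry_out", "kwargs": {
  "steps": [
    {"dx":-0.08,"dy":-0.08,"dz":0,"yaw":0,"grip":0.25},
    {"dx":-0.15,"dy":-0.15,"dz":0,"yaw":0,"grip":0.25},
    {"dx":-0.22,"dy":-0.22,"dz":0.01,"yaw":0,"grip":0.25},
    {"dx":-0.298,"dy":-0.309,"dz":0.03,"yaw":0,"grip":0.25},
    {"dx":-0.38,"dy":-0.309,"dz":0.08,"yaw":0,"grip":0.25},
    {"dx":-0.468,"dy":-0.309,"dz":0.13,"yaw":0,"grip":0.25},
    {"dx":-0.468,"dy":-0.309,"dz":0.18,"yaw":0,"grip":0.25},
    {"dx":-0.468,"dy":-0.309,"dz":0.18,"yaw":0,"grip":0.25},
    {"dx":-0.468,"dy":-0.309,"dz":0.18,"yaw":0,"grip":0.25}
  ]
}}

```text
clock: 41.08
ee_pos: [646.1, -253.2, 236.1]
ee_rot: [0.046, 0.999, 0.001, -0.002]
force: [-0.2, 0.5, 0.9]
width: 0.623
```

```bash
python3 - <<'E'
from h import *
s=readout.state();print(s["ee_pos"],rinv(s["ee_pos"]))
f=grab("wrist");P=cloud(f).reshape(-1,3);X=(P[:,:2]-B0)@XR;Y=(P[:,:2]-B0)@YR
m=(P[:,2]>165)&(P[:,2]<220)&(abs(X-68)<25)&(abs(Y+198)<20)&(f["img"].sum(2).ravel()<200)&(f["depth"].ravel()>0)
print("knob",np.percentile(X[m],[1,99]),np.percentile(Y[m],[1,99]),P[m][:,2].max(),m.sum())
plan((*rk(68.5,-199),168.5,174.6));save(f,"w12.png")
E
```

```text
[ 646.10173994 -253.24643719  236.11758966] (np.float64(68.09932113314825), np.float64(-197.1943541425196))
knob [49.22145829 83.39053714] [-212.1530973  -185.69348562] 211.2696227278045 2064
row [-0.0004 -0.0039  0.1741] yaw 0.0019 dist 69.7 rows 3
```

View pics/w12.png

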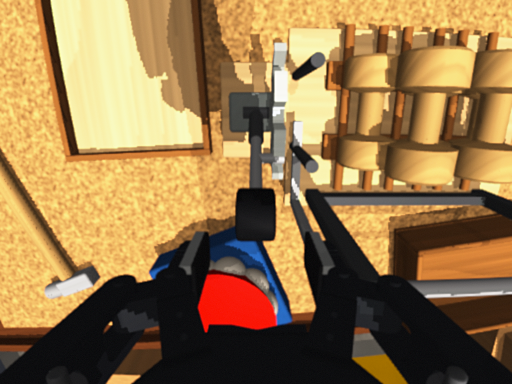

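The knob at (256,213) is centred between the open fingers, and the keeper arm at (345,230) is clear of the right finger. Going down and gripping.

Emit:
{"fn": "carry_out", "kwargs": {
  "steps": [
    {"dx":0,"dy":-0.0039,"dz":0.06,"yaw":0,"grip":0.25},
    {"dx":0,"dy":-0.0039,"dz":0.12,"yaw":0,"grip":0.25},
    {"dx":0,"dy":-0.0039,"dz":0.17,"yaw":0,"grip":0.25},
    {"dx":0,"dy":-0.0039,"dz":0.17,"yaw":0,"grip":0.25},
    {"dx":0,"dy":-0.0039,"dz":0.17,"yaw":0,"grip":-1},
    {"dx":0,"dy":-0.0039,"dz":0.17,"yaw":0,"grip":-1},
    {"dx":0,"dy":-0.0039,"dz":0.17,"yaw":0,"grip":-1},
    {"dx":0,"dy":-0.0039,"dz":0.17,"yaw":0,"grip":-1},
    {"dx":0,"dy":-0.0039,"dz":0.17,"yaw":0,"grip":-1},
    {"dx":0,"dy":-0.0039,"dz":0.17,"yaw":0,"grip":-1}
  ],
  "squeeze": 60
}}

```text
clock: 41.97
ee_pos: [647.3, -254.9, 173.2]
ee_rot: [0.046, 0.999, -0.0, 0.002]
force: [-2.2, 3.5, 8.7]
width: 0.32
```

Emit:
{"fn": "carry_out", "kwargs": {
  "steps": [
    {"dx":-0.007,"dy":0,"dz":-0.0146,"yaw":0,"grip":-1},
    {"dx":-0.014,"dy":0,"dz":-0.029,"yaw":0,"grip":-1},
    {"dx":-0.021,"dy":0,"dz":-0.044,"yaw":0,"grip":-1},
    {"dx":-0.0283,"dy":0,"dz":-0.0585,"yaw":0,"grip":-1},
    {"dx":-0.0283,"dy":0,"dz":-0.0585,"yaw":0,"grip":-1},
    {"dx":-0.0283,"dy":0,"dz":-0.0585,"yaw":0,"grip":-1}
  ]
}}

```text
clock: 42.47
ee_pos: [657.2, -256.1, 194.0]
ee_rot: [0.046, 0.999, 0.0, -0.001]
force: [-4.0, 5.4, -5.1]
width: 0.319
```

Emit:
{"fn": "carry_out", "kwargs": {
  "steps": [
    {"dx":0.019,"dy":0,"dz":-0.009,"yaw":0,"grip":-1},
    {"dx":0.0385,"dy":0,"dz":-0.0175,"yaw":0,"grip":-1},
    {"dx":0.0583,"dy":0,"dz":-0.025,"yaw":0,"grip":-1},
    {"dx":0.0783,"dy":0,"dz":-0.031,"yaw":0,"grip":-1},
    {"dx":0.0985,"dy":0,"dz":-0.036,"yaw":0,"grip":-1},
    {"dx":0.1191,"dy":0,"dz":-0.0405,"yaw":0,"grip":-1},
    {"dx":0.14,"dy":0,"dz":-0.0435,"yaw":0,"grip":-1},
    {"dx":0.1606,"dy":0,"dz":-0.046,"yaw":0,"grip":-1},
    {"dx":0.1815,"dy":0,"dz":-0.0475,"yaw":0,"grip":-1},
    {"dx":0.2023,"dy":0,"dz":-0.048,"yaw":0,"grip":-1}
  ]
}}

```text
clock: 43.3
ee_pos: [577.0, -248.6, 214.0]
ee_rot: [0.047, 0.999, 0.0, 0.001]
force: [4.0, 5.3, -7.1]
width: 0.32
```

Emit:
{"fn": "carry_out", "kwargs": {
  "steps": [
    {"dx":0.0209,"dy":0,"dz":0.0005,"yaw":0,"grip":-1},
    {"dx":0.0418,"dy":0,"dz":0.002,"yaw":0,"grip":-1},
    {"dx":0.0625,"dy":0,"dz":0.0043,"yaw":0,"grip":-1},
    {"dx":0.0833,"dy":0,"dz":0.0075,"yaw":0,"grip":-1},
    {"dx":0.1037,"dy":0,"dz":0.0118,"yaw":0,"grip":-1},
    {"dx":0.124,"dy":0,"dz":0.0168,"yaw":0,"grip":-1},
    {"dx":0.144,"dy":0,"dz":0.0228,"yaw":0,"grip":-1},
    {"dx":0.1638,"dy":0,"dz":0.0298,"yaw":0,"grip":-1},
    {"dx":0.183,"dy":0,"dz":0.038,"yaw":0,"grip":-1},
    {"dx":0.2023,"dy":0,"dz":0.0468,"yaw":0,"grip":-1},
    {"dx":0.2023,"dy":0,"dz":0.0468,"yaw":0,"grip":-1},
    {"dx":0.2023,"dy":0,"dz":0.0468,"yaw":0,"grip":-1}
  ]
}}

```text
clock: 44.3
ee_pos: [496.2, -241.1, 195.2]
ee_rot: [0.047, 0.999, -0.0, 0.001]
force: [3.1, 5.2, -6.7]
width: 0.315
```

Emit:
{"fn": "carry_out", "kwargs": {
  "steps": [
    {"dx":-0.007,"dy":0,"dz":0.0146,"yaw":0,"grip":-1},
    {"dx":-0.014,"dy":0,"dz":0.029,"yaw":0,"grip":-1},
    {"dx":-0.021,"dy":0,"dz":0.044,"yaw":0,"grip":-1},
    {"dx":-0.027,"dy":0,"dz":0.056,"yaw":0,"grip":-1},
    {"dx":-0.027,"dy":0,"dz":0.056,"yaw":0,"grip":-1}
  ]
}}

```text
clock: 44.72
ee_pos: [506.1, -241.7, 174.6]
ee_rot: [0.047, 0.999, -0.001, -0.0]
force: [-10.9, 7.4, 18.3]
width: 0.323
```

Emit:
{"fn": "carry_out", "kwargs": {
  "steps": [
    {"dx":0,"dy":0,"dz":0,"yaw":0,"grip":0.2},
    {"dx":0,"dy":0,"dz":0,"yaw":0,"grip":0.2},
    {"dx":0,"dy":0,"dz":0,"yaw":0,"grip":0.2},
    {"dx":0,"dy":0,"dz":0,"yaw":0,"grip":0.2},
    {"dx":0,"dy":0,"dz":-0.1,"yaw":0,"grip":0.2},
    {"dx":0,"dy":0,"dz":-0.2,"yaw":0,"grip":0.2},
    {"dx":0,"dy":0,"dz":-0.3,"yaw":0,"grip":0.2},
    {"dx":0.05,"dy":-0.1,"dz":-0.35,"yaw":0,"grip":0.2},
    {"dx":0.05,"dy":-0.2,"dz":-0.4,"yaw":0,"grip":0.2},
    {"dx":0.05,"dy":-0.2,"dz":-0.4,"yaw":0,"grip":0.2},
    {"dx":0.05,"dy":-0.2,"dz":-0.4,"yaw":0,"grip":0.2}
  ]
}}

```text
clock: 45.63
ee_pos: [478.6, -325.2, 332.9]
ee_rot: [0.05, 0.999, -0.001, 0.001]
force: [0.2, -1.1, -0.4]
width: 0.6
```

```bash
python3 - <<'E'
from h import *
np.set_printoptions(precision=1,suppress=True)
print(readout.state()["ee_pos"])
for n in ["wrist","top","side"]:
    f=grab(n);P=cloud(f).reshape(-1,3);X=(P[:,:2]-B0)@XR;Y=(P[:,:2]-B0)@YR;ok=f["depth"].ravel()>0
    m=ok&(P[:,2]>165)&(P[:,2]<240)&(abs(X+71)<35)&(abs(Y+198)<25)&(f["img"].sum(2).ravel()<200)
    print(n)
    if m.sum()>9: print("knob",np.percentile(X[m],[1,99]),np.percentile(Y[m],[1,99]),P[m][:,2].max(),m.sum())
    m=ok&(P[:,2]>200)&(P[:,2]<350)&(abs(X)<40)&(abs(Y)<110)
    if m.sum()>9: print("bar",np.median(X[m]),P[m][:,2].min(),np.median(P[m][:,2]),m.sum())
    rcheck(f,[(-70,56),(70,56),(35,110),(-35,110)])
    if n=="side": save(f,"s13.png",(130,80,220,180),3)
    if n=="top":
        for t in ["brush_pot","paint_jar1","p1_c"]: print(t,[np.round(r["rect"]).tolist() for r in spotter.find_in(t,n)])
E
```

```text
[ 478.6 -325.2  332.9]
wrist
knob [-90.  -54.3] [-213.  -187.1] 211.29577007033652 1057
bar -2.4979021615919854 218.62015149491094 226.27921921825026 929
(-70, 56) x [-59.3  57. ] mid -1.1 front/back y,z,r [(np.float64(-70.4), np.float64(61.4), np.float64(27.2), 483), (np.float64(-70.8), np.float64(66.0), np.float64(23.1), 468)] n 702
(70, 56) x [-60.1  35.1] mid -12.5 front/back y,z,r [(np.float64(71.3), np.float64(85.1), np.float64(15.7), 52), (np.float64(70.7), np.float64(66.3), np.float64(22.8), 38)] n 29
(35, 110) x [-61.1  45.6] mid -7.8 front/back y,z,r [(np.float64(33.6), np.float64(122.3), np.float64(20.4), 643), (np.float64(32.9), np.float64(128.4), np.float64(15.4), 574)] n 731
(-35, 110) x [-58.9  45.1] mid -6.9 front/back y,z,r [(np.float64(-36.1), np.float64(123.1), np.float64(19.8), 685), (np.float64(-37.1), np.float64(129.1), np.float64(15.1), 560)] n 741
top
knob [-88.6 -50.5] [-210.4 -184.1] 209.995587740097 170
bar -0.34265064871317386 218.31484748611956 224.69166199348524 362
(-70, 56) x [-59.4  59.2] mid -0.1 front/back y,z,r [(np.float64(-77.6), np.float64(77.3)
[... 929 characters left out ...]
id -6.9 front/back y,z,r [(np.float64(-68.2), np.float64(77.7), np.float64(14.8), 92), (np.float64(-76.5), np.float64(77.5), np.float64(11.1), 41)] n 72
(70, 56) x [-57.4  60. ] mid 1.3 front/back y,z,r [(np.float64(74.7), np.float64(71.2), np.float64(17.9), 118), (np.float64(74.0), np.float64(71.7), np.float64(17.3), 140)] n 188
(35, 110) x [-60.7  57.2] mid -1.7 front/back y,z,r [(np.float64(37.3), np.float64(117.3), np.float64(25.1), 144), (np.float64(37.1), np.float64(124.2), np.float64(19.1), 154)] n 207
(-35, 110) x [-59.3  57.6] mid -0.8 front/back y,z,r [(np.float64(-32.7), np.float64(120.6), np.float64(22.1), 134), (np.float64(-32.9), np.float64(126.4), np.float64(17.1), 151)] n 180
```

View pics/s13.png

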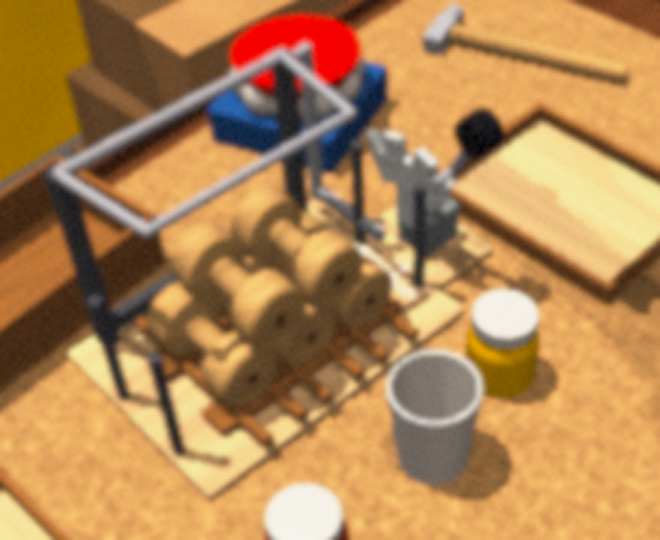

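The keeper bar is level over the stack at 225 mm. The knob is at the front (x' −72, top 211), the same as at the start. The stack, pot and jars look unchanged. Signing off.

```bash
python3 -c "
from h import *
print(job.sign_off())"
```

```text
the job is handed in; nothing more can be done
None
```

The job is done and handed in at about 46 s of the 200 s allowed; no verdict was reported.

- **What I did:** I opened the keeper into the back notch. All four wooden pedestals from the trays then went in: the right and left bed places, then both gaps. The middle bed place was already filled, so with five pedestals in all the crown stays empty. Last I brought the lever back and dropped it into the front notch.
- **Stack and lever at the end:**
  - Pedestals whose full length showed sit within about 3 mm of centre front to back. I did not re-measure the middle bed pedestal once the gaps were filled; it was +2 mm off then.
  - The second layer's height fits looked right from close up (111–112 mm against 110).
  - The knob is back at its starting position, and the keeper bar is level at about 225 mm over the stack.
- **Surroundings:** Both trays should be empty, since everything found in them was moved. The right one shows empty in the last close view; the left was not viewed whole again. The pot and jars are where they started, within the few pixels the detector wanders. The black look-alike was not touched.
- **Checks that were weak:** Where fingers or the keeper bar hid part of a drum, some circle and end fits came out off, for example radii of 15–25 mm instead of 32. I discounted those in favour of unobstructed views. Seating the last pedestal and dropping the lever into each notch briefly reached about 16–21 N, under the 40 N limit.

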